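# Clear the drilling jig and hold a handle blank in its corner

### The arm

A 6-joint arm with a two-finger parallel gripper is mounted at the origin on the work surface. World frame = base frame: x ahead of the robot, y to its left, z up, the work surface at z = 0. Lengths are in mm, angles in rad, forces in N, time in s.
With the tool pointing down it reaches from about 350 to 875 mm from the base axis. Payload 4.2 kg.
Tool frame: the origin (TCP) lies on the mounting face of the last link; the fingertips stand 173 mm ahead of it and the grasp point (between the pads) lies 155 mm ahead of it; y points along the fingers, z is the direction in which the jaws open and shut, and the axes are right-handed (so a half turn about y gives the same grasp; the last joint's range is limited). The gripper opens to 85 mm and grips with 20 to 120 N. Pads are 22 mm wide; open, the fingers measure 114 mm over their backs; the gripper's body (76 mm by 85 mm) begins 54 mm behind the grasp point. The pads swing forward as they close: fully open they stand 13 mm farther back than shut.
Start: joints at [1.423, 0.385, 0.008, 0, -1.194, -0.259], TCP at [247.262, 573.987, 404.712] pointing down, gripper open.
Joint ranges: [-3.14, 3.14], [-1.21, 2.06], [-1.07, 1.41], [-3.16, 2.05], [-2.99, -0.16], [-3.1, 3.1]. Speed limits (rad/s): [2.79, 2.79, 3.14, 3.14, 3.14, 3.14].

### API

Orientations are given as a unit quaternion [x, y, z, w].
In Python, from cell import arm gives the robot as it stands. The module is installed in compiled form; this text tells all that it offers.
- The arm moves only by the tool carry_out, never from a script. Its argument "rows" is a list of rows, each a list of 7 numbers: the finger opening in m, from 0 to 0.0854, then the shift along the tool's x, y, z in m, then the turn, a rotation vector about the tool's x, y, z in degrees. In form: [[hand, tx, ty, tz, ax, ay, az], ...]. A call has 1 to 10 rows; each row is the pose to reach, as a shift and turn from the pose measured when the call began, along the tool's axes at that moment; what a row does not reach only later rows make up. A row lasts 1/12 s, in which the tool goes at most 41.7 mm and 7.16 degrees, less where a joint would pass 70% of its speed; a pose out of reach is approached as far as the arm can. A call with a gripper value outside its range is refused whole. The fingers move at their own pace and stop on an object; "squeeze" is the grip in N (left out, the last holds). Time passes only in rows, so rows that repeat a pose let the fingers close. It gives the time, the measured TCP pose, the force and the opening at its end, in the units of the state.
- arm.get_state(): the state, without advancing time (a new reading comes with each control period).
- arm.grab_frame(name): name is "scene" or "top" or "wrist"; returns the picture (420x560x3 uint8, red, green, blue); there is no depth.
- arm.get_calibration(name): a dict with "fx", "fy", "cx", "cy" (pixels), "D" ([k1, k2, p1, p2, k3] as OpenCV has them; the pictures are not rectified), "T" (4x4, takes a point from camera to world coordinates). Camera axes: x right, y up, looking along -z (the intrinsics and any distortion apply to the point x, -y, -z); pixel columns grow to the right and rows downward; lengths in mm; the calibration is good to about 2 mm. A picture is of the moment at which its call begins: read the wrist's pose just before it. get_calibration takes no time and is no camera call; for the wrist camera it gives the pose at the moment of the call.
- arm.close_job(): hands the job in, once; it reports no verdict.
Trained networks look in the newest picture that a camera, given by its name, has taken for a name from the list of things; names that differ only in an ending like _2 or _b are one class to them, and where a whole thing is asked for, a point or a joint stands for the part that bears it (a point fixed in the world has none). Each returns a list of dicts, best first, with "score" (0 to 1); they miss things now and then, are a little off and sometimes report something else, mostly with a low value. They report only what shows in the picture. A call takes as long as a camera call. They do not tell look-alikes from the thing itself.
- arm.boxes_of(camera, thing): "location" ([column, row] in pixels, amid what is visible of it).
- arm.silhouettes(camera, thing): "pixels" (420x560 bool, what is visible of it) and "location" ([column, row] in pixels, amid what is visible of it).
- arm.pinpoint(camera, thing): "location" ([column, row] in pixels: a listed point, or the origin of a listed thing).
The state is a dict: "t": time; "joints": joint angles; "joint_vel": joint speeds; "joint_torque": joint torques, N m; "ee_pos": TCP position; "tcp_rot": TCP orientation; "force": force on the tool from outside, world axes, zero at the start; "wrist_torque": the same for the moment, N m; "finger_gap": finger opening in mm.
Only numpy, scipy, OpenCV 4.12 (cv2) and the standard library are available. Lean on these libraries where they do the work, as an engineer would, in place of code of your own. Each camera call takes 0.05 s, during which the arm holds its last target.

### The job

The ferrule basket is standing in the drilling jig: lift it out, hang it by its handle across both prongs of the hook stand, and let go of it. Then bring the beech handle blank to the jig, standing flat on its plate as it stood on the bench, with its long side along the longer stop, and press it into the corner so that it bears firmly on both stops at once. Finish like that: do not let go of the blank but keep the fingers pressing it against both stops, with the basket still hanging, and leave the thread cone, the glue bottle and the small offcut where they stand.

Things in the scene. Friction and masses are not known exactly. Their poses are not given: they have to be found in the camera images.
- blank: beech handle blank, a rectangular block 90 mm (its x) x 42 mm (its y) x 60 mm high, dark pilot mark in the middle of its top, 0.11 to 0.23 kg; it stands on the table. It does not slide easily on plate or stops (friction about 1): weight put on it from above, or pressing on one stop, resists sliding to the other. Origin: centre of its underside.
- jig: fixed drilling jig: a level dark steel plate 170 mm (its x) x 180 mm (its y), 12 mm thick, with two aluminium stops on it. Origin: centre of its underside, on the table; work lies on the plate's top, z 12 mm. The stops rise 22 mm above the plate (top at z 34 mm) and meet at the corner towards the jig's +x and +y.
- corner (a point): on the plate's top, where the inner faces of the two stops would meet: jig x +60 mm, y +65 mm, z 12 mm. Axes as the jig's. The blank's place is on the -x, -y side of it, its 90 mm length along the jig's x: its underside's centre then lies 45 mm in -x and 21 mm in -y from this point.
- long_stop: the longer stop, fixed on the jig: bar 125 mm long along the jig's x, 20 mm wide; inner face looks to the jig's -y at jig y +65 mm, from jig x -80 to +45 mm. Rigid. Origin coincides with the jig's.
- end_stop: the shorter stop, fixed on the jig: bar 60 mm long along the jig's y, 20 mm wide; inner face looks to the jig's -x at jig x +60 mm, from jig y -5 to +55 mm. Rigid. Origin coincides with the jig's.
- basket: open steel basket of brass ferrules, 80 mm (its x) x 110 mm (its y) x 45 mm high, about 0.15 to 0.3 kg, standing on the jig's plate. A rigid upright handle stands in its middle plane x = 0: two 8 mm wires rise at y +-53 mm to an 8 mm level bar along y, 125 mm above the underside. Origin: centre of its underside.
- basket_grip (a point): middle of the basket's handle bar, where a square wooden grip 14 mm thick, 32 mm long (along the basket's y) surrounds it; 125 mm above the basket's underside. Axes as the basket's.
- hook_stand: fixed hook stand: 12 mm foot from stand x -35 to +95, y +-60 mm; post at x +80 mm, top at 256 mm; from it two level parallel prongs, 8 mm round steel, at y +36 and -36 mm, run to -x (towards the robot) up to x -60 mm, then turn up to tips at x -70 mm, 268 mm high. The handle bar lies across both prongs, wooden grip between. Origin: on the table; x points from tips to post.
- hook_seat (a point): midway between the two prongs, at the height of their tops (z 250 mm), 35 mm inside the upturn: stand x -25 mm. Axes as the stand's. A hung handle bar's centre line lies 4 mm above it.
- thread_cone: bystander: white cone of thread, 60 mm wide, 95 mm high. Origin: underside.
- glue_bottle: bystander: glue bottle, 48 mm wide, 120 mm high. Origin: underside.
- offcut: bystander: short beech offcut 45 x 42 x 30 mm (not the blank). Origin: underside.
Mind the look-alikes: they are no part of the job. There is more than one size of the basket; the job needs the middle-sized.

How it is judged (in metres and radians):
On the way:
1. the basket hangs by its handle bar across the prongs of the hook stand, let go (x of basket_grip in the frame of hook_stand between -0.064 and 0.05 m and y of basket_grip in the frame of hook_stand between -0.022 and 0.022 m and z of basket_grip in the frame of hook_stand between 0.246 and 0.264 m and contact force between basket and hook_stand above 0.8 N and contact force between each of the arm, the fingers and basket below 0.1 N and linear speed of basket below 0.05 m/s), for 0.3 s.
At the end, for the whole second after the job is handed in: Basket hangs untouched and still by its handle bar on the prongs (centred within 22 mm). Blank in the corner: within 6 mm of its place, flat on the plate, upright and square within 0.05 rad, still, touched by the fingers (over 1 N), pressing each stop with over 2 N (all of step 1 and x of blank in the frame of jig between 0.009 and 0.021 m and y of blank in the frame of jig between 0.038 and 0.05 m and z of blank in the frame of jig between 0.009 and 0.0145 m and angle between the x axis of blank and the x axis of jig, either way round below 0.05 rad and angle between blank's own z axis and vertical below 0.05 rad and contact force between blank and long_stop above 2 N and contact force between blank and end_stop above 2 N and contact force between blank and the fingers above 1 N and linear speed of blank below 0.02 m/s); the arm keeps its last pose, push and grip.
It fails at once if the thread cone, glue bottle or offcut is shifted by more than 30 mm (distance of any of thread_cone, glue_bottle, offcut from where it was at the start of the episode above 0.03 m).
It also fails if it takes over 72 s, if anything falls off the work surface, if the arm or the gripper's body presses on something with over 40 N, if the wrist force passes 120 N, or if a joint passes its speed limit or range.

## Working session

There is one attempt and no reset: what is moved stays moved. The work goes in short steps, Python scripts to look and compute and a tool call to move; the robot and the scene stay as the last step left them, time stands still between calls to the robot, and variables do not carry over. Pictures are saved under pics/ and viewed, and the job is handed in when it is done.

Besides the shell and the picture viewer there is one more tool, called after "Call:" as a command line: name --pt "numbers of a row" for each row, then --argument value for the rest. carry_out: Moves the arm, as the interface text tells. Its arguments: {"type":"object","properties":{"rows":{"type":"array"},"squeeze":{"type":"number"}},"required":["rows"]}

```bash
mkdir -p pics; ls; python3 - <<'E'
from cell import arm
import cv2
s=arm.get_state();print(s)
for n in("scene","top","wrist"):
    f=arm.grab_frame(n);cv2.imwrite(f"pics/{n}0.png",f[:,:,::-1])
    c=arm.get_calibration(n);print(n,c)
E
```

```text
pics
{'t': 0.0, 'joints': array([ 1.42261139e+00,  3.85582263e-01,  6.63357322e-03, -5.12939830e-04,
       -1.19397624e+00, -2.58621261e-01]), 'joint_vel': array([9.04561145e-04, 1.28511202e-04, 1.10846616e-04, 8.08099900e-05,
       9.96877643e-04, 9.71277978e-06]), 'joint_torque': array([ 3.70525795e-04, -3.92290843e+01,  1.88409930e+01,  4.18619335e+00,
       -4.38168659e-03, -2.25877535e-06]), 'ee_pos': array([247.17219071, 573.83379772, 403.60660179]), 'tcp_rot': array([-0.14277668, -0.69175498,  0.69327644,  0.14303021]), 'force': array([ 0.6052328 , -0.82243391, -0.41224779]), 'wrist_torque': array([0.04273268, 0.02323107, 0.00441394]), 'finger_gap': 85.58187265249327}
scene {'fx': 506.4489960579404, 'fy': 506.4489960579404, 'cx': 279.6413143534498, 'cy': 209.26591795238454, 'D': array([-0.11404443,  0.        ,  0.        ,  0.        ,  0.        ]), 'T': array([[-2.34450466e-01, -7.01807551e-01,  6.72680564e-01,
         1.38496036e+03],
       [ 9.72004727e-01, -1.80257554e-01,  1.50711726e-01,
         2.00025709e+02],
       [ 1.54851253e-02,  6.89183122e-01,  7.244217
[... 487 characters left out ...]
   [-6.67746114e-03,  1.21586906e-01,  9.92558329e-01,
         1.31326788e+03],
       [ 0.00000000e+00,  0.00000000e+00,  0.00000000e+00,
         1.00000000e+00]])}
wrist {'fx': 369.913168952519, 'fy': 369.913168952519, 'cx': 283.75403632065115, 'cy': 213.64509204861147, 'D': array([-0.05961808,  0.        ,  0.        ,  0.        ,  0.        ]), 'T': array([[-3.95700214e-01,  8.85895664e-01,  2.42095463e-01,
         3.08570165e+02],
       [-9.18375907e-01, -3.82463590e-01, -1.01524856e-01,
         5.46536071e+02],
       [ 2.65227047e-03, -2.62508048e-01,  9.64926158e-01,
         3.72999945e+02],
       [ 0.00000000e+00,  0.00000000e+00,  0.00000000e+00,
         1.00000000e+00]])}
```

View pics/scene0.png

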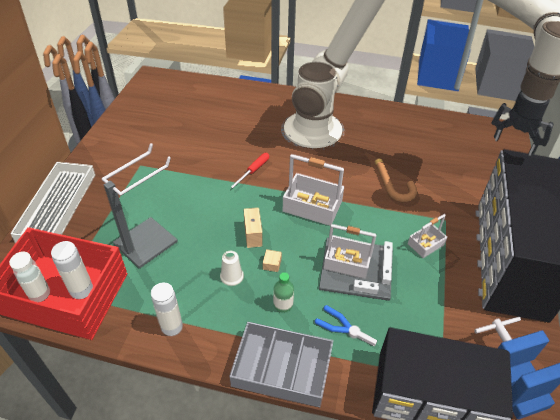

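View pics/top0.png

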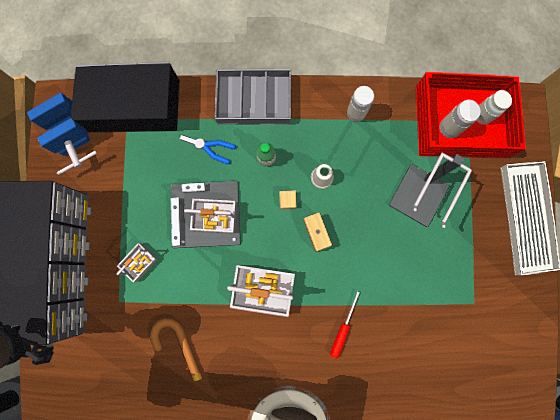

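View pics/wrist0.png

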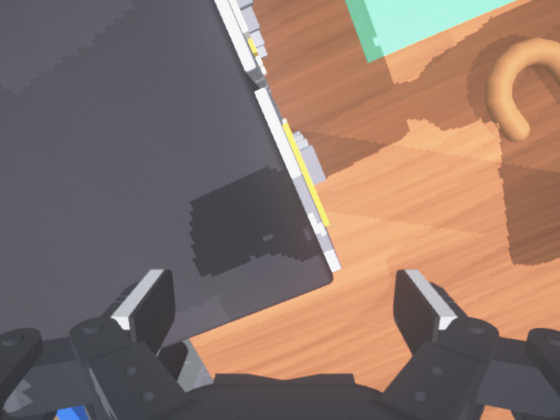

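```bash
cat > h.py <<'E'
from cell import arm
import numpy as np, cv2
from scipy.spatial.transform import Rotation as R
from scipy.optimize import least_squares
def proj(P,c):
    P=np.atleast_2d(P).astype(float);Ti=np.linalg.inv(c["T"])
    q=P@Ti[:3,:3].T+Ti[:3,3]; q=q*[1,-1,-1]
    K=np.array([[c["fx"],0,c["cx"]],[0,c["fy"],c["cy"]],[0,0,1.]])
    return cv2.projectPoints(q.reshape(-1,1,3),np.zeros(3),np.zeros(3),K,np.array(c["D"]))[0].reshape(-1,2)
def ray(px,c):
    K=np.array([[c["fx"],0,c["cx"]],[0,c["fy"],c["cy"]],[0,0,1.]])
    u=cv2.undistortPoints(np.array(px,float).reshape(-1,1,2),K,np.array(c["D"])).reshape(-1,2)
    d=np.c_[u[:,0],-u[:,1],-np.ones(len(u))]@c["T"][:3,:3].T
    return c["T"][:3,3],d
def onz(px,c,z):
    o,d=ray(px,c); return o+d*((z-o[2])/d[:,2])[:,None]
def tri(pa,ca,pb,cb):
    o1,d1=ray(pa,ca);o2,d2=ray(pb,cb);d1=d1[0]/np.linalg.norm(d1);d2=d2[0]/np.linalg.norm(d2)
    s=np.linalg.lstsq(np.c_[d1,-d2],o2-o1,rcond=None)[0]
    a=o1+s[0]*d1;b=o2+s[1]*d2;return (a+b)/2,np.linalg.norm(a-b)
def T2(x,y,yaw,P):
    c,s=np.cos(yaw),np.sin(yaw);P=np.atleast_2d(P);return np.c_[x+c*P[:,0]-s*P[:,1],y+s*P[:,0]+c*P[:,1],P[:,2]]
def save(n,f,box=None,k=1):
    g=f[:,:,::-1]
    if box: g=g[box[1]:box[3],box[0]:box[2]]
    cv2.imwrite(f"pics/{n}.png",cv2.resize(g,None,fx=k,fy=k,interpolation=cv2.INTER_CUBIC))
E
python3 - <<'E'
from h import *
np.set_printoptions(precision=1,suppress=True)
C={n:arm.get_calibration(n) for n in("scene","top")}
for t in("blank","jig","corner","basket","basket_grip","hook_stand","hook_seat","thread_cone","glue_bottle","offcut"):
    d={n:arm.pinpoint(n,t) for n in C}
    for n in C: print(t,n,[(np.round(x["location"],1).tolist(),round(x["score"],2)) for x in d[n][:3]])
    for a in d["scene"][:3]:
        for b in d["top"][:3]:
            p,e=tri(a["location"],C["scene"],b["location"],C["top"])
            if e<15: print("   ",p,round(e,1))
f=arm.grab_frame("top");save("tjig",f,(150,160,290,260),5);save("thook",f,(370,130,490,240),5)
save("tblank",f,(260,170,350,270),6)
f=arm.grab_frame("scene");save("sjig",f,(290,210,430,310),5);save("shook",f,(90,130,210,270),4);save("sblank",f,(220,190,320,300),5)
E
```

```text
blank scene [([356.7, 268.6], 0.56)]
blank top [([314.3, 234.4], 0.81)]
jig scene [([358.8, 269.9], 0.86), ([150.4, 169.2], 0.74), ([381.0, 286.4], 0.58)]
jig top []
corner scene [([381.0, 286.6], 0.88)]
corner top [([181.7, 193.6], 0.64)]
    [610.6 290.2  14.2] 4.6
basket scene [([312.0, 209.4], 0.92), ([348.7, 261.5], 0.88), ([426.8, 244.4], 0.73)]
basket top [([135.0, 262.8], 0.95), ([261.7, 290.8], 0.88), ([217.1, 217.2], 0.86)]
    [356.9  70.7 -19.5] 6.2
    [548.3 196.7  10. ] 9.3
    [426.4 408.3   0.1] 9.2
basket_grip scene [([436.5, 219.3], 0.86), ([355.3, 231.0], 0.78), ([318.1, 163.1], 0.63)]
basket_grip top [([128.7, 262.3], 0.78), ([205.5, 210.8], 0.7), ([259.9, 289.3], 0.64)]
    [425.8 402.8  99.4] 7.5
    [551.3 203.  136.8] 0.6
    [368.1  71.6 171.4] 5.5
hook_stand scene [([155.3, 235.9], 0.94)]
hook_stand top [([413.5, 206.4], 0.82), ([204.2, 214.2], 0.48)]
    [ 581.9 -331.3   -1.7] 1.4
hook_seat scene [([146.9, 169.4], 0.92)]
hook_seat top [([435.1, 197.1], 0.65)]
    [ 572.3 -316.6  240.2] 3.7
thread_cone scene [([232.0, 273.7], 0.91)]
thread_cone top [([320.9, 179.6], 0.73)]
    [653.  -84.2   0.5] 3.9
glue_bottle scene []
glue_bottle top [([264.3, 155.1], 0.76)]
offcut scene [([272.5, 261.3], 0.8)]
offcut top [([285.7, 197.8], 0.8)]
    [600.8  10.   17.5] 3.1
```

View pics/tjig.png

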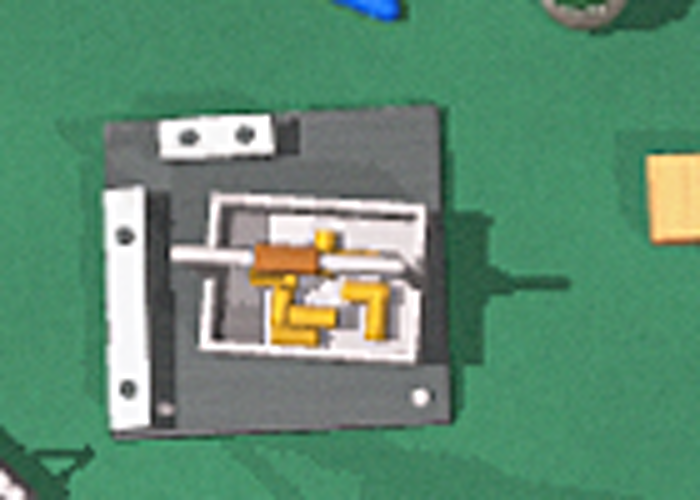

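View pics/thook.png

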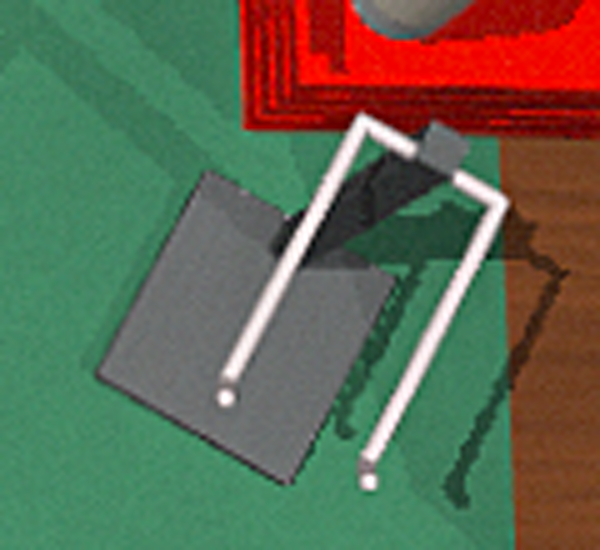

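View pics/tblank.png

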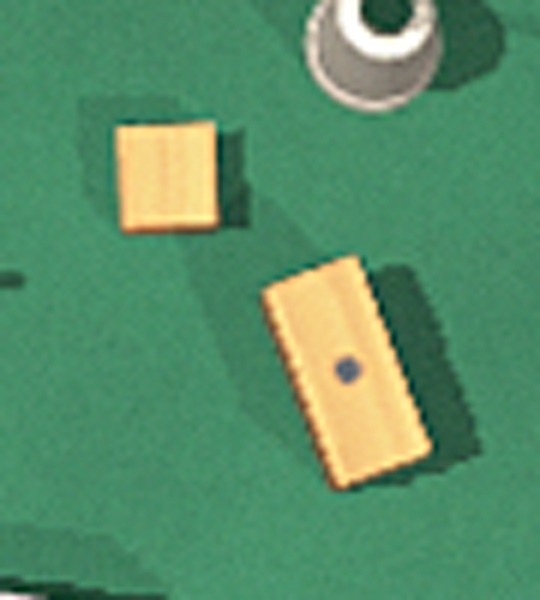

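View pics/sjig.png

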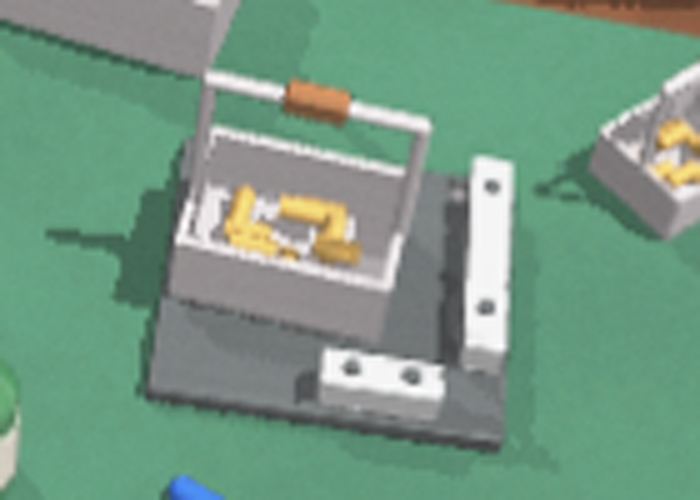

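View pics/shook.png

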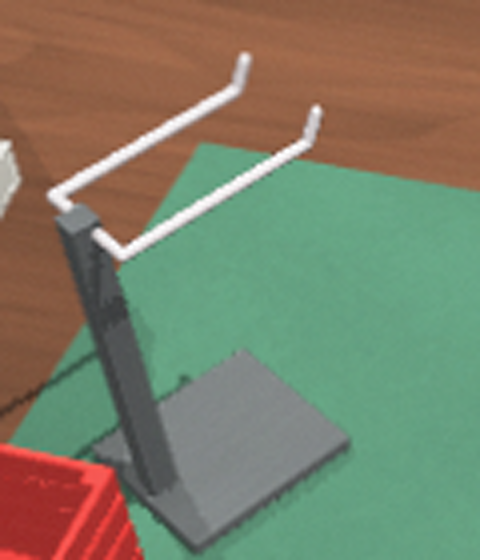

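View pics/sblank.png

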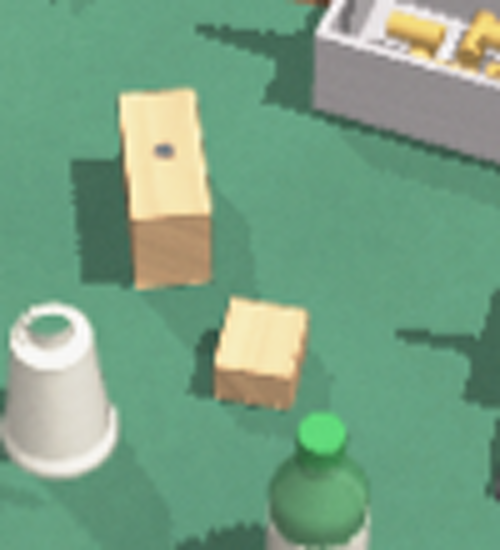

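```bash
cat > fit.py <<'E'
from h import *
np.set_printoptions(precision=2,suppress=True)
C={n:arm.get_calibration(n) for n in("scene","top")}
def fit(name,obs,x0,zfree=False,bias=None):
    # obs: list of (cam,k,ox,oy,[(u,v),(x,y,z)]...)
    L=[];U=[];cam=[]
    for c,k,ox,oy,pts in obs:
        for (u,v),p in pts: L.append(p);U.append(((u+.5)/k-.5+ox,(v+.5)/k-.5+oy));cam.append(c)
    L=np.array(L,float);U=np.array(U);cam=np.array(cam)
    def res(q,cams=("top","scene")):
        W=T2(q[0],q[1],q[2],L)
        return np.concatenate([(proj(W[cam==c],C[c])-U[cam==c]) for c in cams if (cam==c).any()]).ravel()
    for cs in (("top","scene"),("top",),("scene",)):
        if not all((cam==c).any() for c in cs): continue
        r=least_squares(lambda q:res(q,cs),x0,x_scale=[10,10,.1],loss="soft_l1")
        print(name,cs,r.x,"rms px",np.sqrt(np.mean(res(r.x,cs)**2)))
    return r.x
E
cat > fit1.py <<'E'
from fit import *
fit("jig",[("top",5,150,160,[((105,124),(85,90,12)),((438,106),(85,-90,12)),((450,424),(-85,-90,12)),
 ((158,122),(80,55,34)),((272,114),(80,-5,34)),((274,154),(60,-5,34)),((160,160),(60,55,34)),((104,190),(45,85,34)),((143,186),(45,65,34)),((150,425),(-80,65,34)),((110,430),(-80,85,34))]),
 ("scene",5,290,210,[((503,437),(85,90,12)),((150,393),(85,-90,12)),((322,350),(60,-5,34)),((444,366),(60,55,34)),((440,394),(80,55,34)),((320,380),(80,-5,34)),((474,157),(-80,65,34)),((513,162),(-80,85,34)),((506,348),(45,85,34)),((466,345),(45,65,34))])],[560,230,0])
fit("basket",[("top",5,150,160,[((212,193),(40,55,57)),((428,204),(40,-55,57)),((416,362),(-40,-55,57)),((200,350),(-40,55,57)),((287,259),(0,0,137)),((170,252),(0,57,137))]),
 ("scene",5,290,210,[((317,101),(0,0,137)),((205,76),(0,-57,137)),((430,124),(0,57,137)),((213,130),(-40,-55,57)),((178,238),(40,-55,57)),((395,290),(40,55,57))])],[550,200,0])
fit("hook",[("top",5,370,130,[((226,397),(-70,36,268)),((369,481),(-70,-36,268)),((208,172),(95,60,12)),((396,280),(95,-60,12)),((290,484),(-35,-60,12)),((100,376),(-35,60,12)),((231,378),(-60,36,250)),((370,460),(-60,-36,250)),((365,120),(80,36,248)),((502,202),(80,-36,248))]),
 ("scene",4,90,130,[((245,58),(-70,-36,268)),((316,108),(-70,36,268)),((238,92),(-60,-36,246)),((308,143),(-60,36,246)),((55,193),(80,-36,246)),((122,256),(80,36,246)),((240,352),(-35,-60,12)),((348,438),(-35,60,12)),((197,545),(95,60,12))])],[580,-330,-.4])
fit("blank",[("top",6,260,170,[((265,292),(45,21,60)),((357,257),(45,-21,60)),((430,452),(-45,-21,60)),((338,487),(-45,21,60)),((347,370),(0,0,60))]),
 ("scene",5,220,190,[((120,95),(-45,-21,60)),((195,90),(-45,21,60)),((210,212),(45,21,60)),((133,218),(45,-21,60)),((163,150),(0,0,60)),((136,287),(45,-21,0)),((210,278),(45,21,0))])],[520,-60,.3])
E
python3 fit1.py; python3 - <<'E'
from fit import *
print("state",arm.get_state()["t"])
for n,p in (("offcut",(285.7,197)),):
    print(n,onz([(288,199)],C["top"],30))
print("cone",onz([(322,177)],C["top"],95),"bottle",onz([(265,147)],C["top"],120))
s=arm.get_state();print(R.from_quat(s["tcp_rot"]).as_matrix())
E
```

```text
jig ('top', 'scene') [557.26 225.07   0.06] rms px 0.39764262398189304
jig ('top',) [556.99 225.59   0.06] rms px 0.2353247540900004
jig ('scene',) [557.95 224.36   0.07] rms px 0.45171518013613315
basket ('top', 'scene') [549.61 198.22  -0.05] rms px 0.3978466727630201
basket ('top',) [549.89 198.34  -0.05] rms px 0.2179572059019963
basket ('scene',) [548.9  198.04  -0.04] rms px 0.48434102037527454
hook ('top', 'scene') [ 585.86 -330.6    -0.52] rms px 0.8459875231984848
hook ('top',) [ 585.31 -330.51   -0.52] rms px 0.7426597323129087
hook ('scene',) [ 587.09 -330.3    -0.51] rms px 0.9102023138878992
blank ('top', 'scene') [509.84 -69.58   0.36] rms px 0.43344124959328695
blank ('top',) [509.38 -69.01   0.36] rms px 0.3402315084834962
blank ('scene',) [510.34 -70.02   0.36] rms px 0.4288311731343845
state 1.25
offcut [[595.62   5.55  30.  ]]
cone [[642.25 -78.31  95.  ]] bottle [[711.71  62.99 120.  ]]
[[-0.92 -0.   -0.4 ]
 [ 0.4   0.   -0.92]
 [ 0.   -1.   -0.  ]]
```

```bash
cat > plan.py <<'E'
from h import *
import sys
np.set_printoptions(precision=4,suppress=True)
def Rt(yaw):
    y=np.array([0,0,-1.]);z=np.array([np.cos(yaw),np.sin(yaw),0]);return np.c_[np.cross(y,z),y,z]
def plan(pos,yaw):
    s=arm.get_state();R0=R.from_quat(s["tcp_rot"]).as_matrix()
    d=R0.T@(np.array(pos)-s["ee_pos"])/1000
    rv=R.from_matrix(R0.T@Rt(yaw)).as_rotvec(degrees=True)
    print("t",s["t"],"pos",s["ee_pos"],"F",s["force"],"gap",s["finger_gap"])
    print("shift",d,"rv",rv, "min rows %.1f / %.1f"%(np.linalg.norm(d)/.0417,np.linalg.norm(rv)/7.16))
if __name__=="__main__":
    a=[float(x) for x in sys.argv[1:]]
    plan(a[:3],a[3])
E
python3 plan.py 549.6 198.2 392 -3.19
```

```text
t 1.25 pos [247.2565 573.9921 404.7193] F [0.1829 0.1147 0.0176] gap 85.39856871188523
shift [-0.4264  0.0127  0.2255] rv [-0.0004 69.4653  0.0024] min rows 11.6 / 9.7
```

Call:
carry_out --pt "0.085 0 -0.03 0 0 0 0" --pt "0.085 -0.02 -0.06 0.01 0 4 0" --pt "0.085 -0.05 -0.07 0.026 0 9 0" --pt "0.085 -0.085 -0.07 0.045 0 15 0" --pt "0.085 -0.12 -0.07 0.063 0 21 0" --pt "0.085 -0.155 -0.07 0.082 0 27 0" --pt "0.085 -0.19 -0.07 0.1 0 33 0" --pt "0.085 -0.225 -0.07 0.119 0 39 0" --pt "0.085 -0.26 -0.07 0.1375 0 45 0" --pt "0.085 -0.29 -0.07 0.153 0 50 0"

```text
t: 2.08
ee_pos: [454.0, 316.5, 475.1]
tcp_rot: [0.424, 0.566, -0.566, -0.424]
force: [0.4, 0.6, -1.2]
finger_gap: 85.2
```

```bash
python3 plan.py 549.6 198.2 392 -3.19
```

```text
t 2.0833 pos [454.0082 316.5341 475.1105] F [ 0.3874  0.5826 -1.2405] gap 85.2330035161043
shift [-0.1405  0.0831 -0.0583] rv [ 0.0276 19.1552  0.0147] min rows 4.2 / 2.7
```

Call:
carry_out --pt "0.06 -0.03 0.01 -0.0125 0 4 0" --pt "0.06 -0.06 0.03 -0.025 0 8 0" --pt "0.06 -0.09 0.05 -0.037 0 12 0" --pt "0.06 -0.115 0.065 -0.048 0 16 0" --pt "0.06 -0.1335 0.077 -0.0555 0 18.5 0" --pt "0.06 -0.1405 0.083 -0.0583 0 19.15 0" --pt "0.06 -0.1405 0.083 -0.0583 0 19.15 0" --pt "0.06 -0.1405 0.083 -0.0583 0 19.15 0"

```text
t: 2.75
ee_pos: [549.7, 198.3, 392.3]
tcp_rot: [0.512, 0.488, -0.488, -0.512]
force: [0.3, -0.5, 1.0]
finger_gap: 60.1
```

```bash
python3 - <<'E'
from h import *
c=arm.get_calibration("wrist");f=arm.grab_frame("wrist");save("w1",f)
print(proj(T2(549.6,198.2,-.05,[(0,0,137),(0,57,137),(0,-57,137),(40,55,57),(-40,-55,57)]),c))
E
python3 plan.py 549.6 198.2 292 -3.19
```

```text
[[284.68771385 223.27323007]
 [284.44966932 304.08397345]
 [284.95182013 131.34095532]
 [238.91783999 256.91465303]
 [334.22040588 129.49656521]]
t 2.8 pos [549.4532 198.8665 392.9515] F [-0.495  -0.1918  0.3962] gap 59.87937407364965
shift [-0.0008  0.101  -0.    ] rv [0.0942 0.0829 0.0608] min rows 2.4 / 0.0
```

View pics/w1.png

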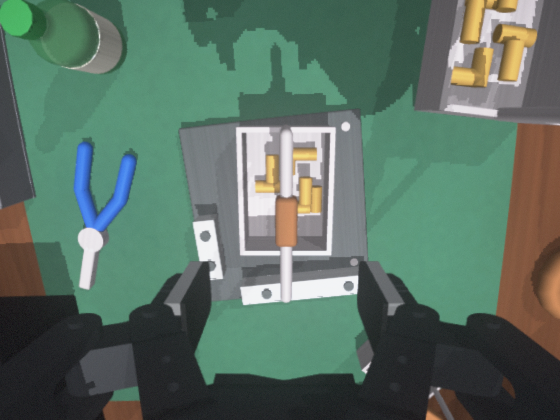

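The wrist view shows the jig's basket (80×110 mm, the middle one) centred under the hand, with its grip at (287,221) where (285,223) was predicted. I'll descend and grip it.

Call:
carry_out --pt "0.06 0 0.025 0 0 0 0" --pt "0.06 0 0.055 0 0 0 0" --pt "0.06 -0.0005 0.08 0 0 0 0" --pt "0.06 -0.0005 0.096 0 0 0 0" --pt "0.06 -0.0005 0.1 0 0 0 0" --pt "0.03 -0.0005 0.1 0 0 0 0" --pt "0.0 -0.0005 0.1 0 0 0 0" --pt "0.0 -0.0005 0.1 0 0 0 0" --pt "0.0 -0.0005 0.1 0 0 0 0" --pt "0.0 -0.0005 0.1 0 0 0 0" --squeeze 70

```text
t: 3.63
ee_pos: [549.8, 198.8, 294.7]
tcp_rot: [0.512, 0.49, -0.487, -0.511]
force: [-1.2, 1.2, 5.0]
finger_gap: 12.7
```

Call:
carry_out --pt "0.0 0 0 0 0 0 0" --pt "0.0 0 0 0 0 0 0" --pt "0.0 0 -0.01 0 0 0 0" --pt "0.0 0 -0.03 0 0 0 0" --pt "0.0 0 -0.055 0 0 0 0" --pt "0.0 0 -0.085 0 0 0 0" --pt "0.0 0 -0.115 0 0 0 0" --pt "0.0 0 -0.14 0 0 0 0" --pt "0.0 0 -0.15 0 0 0 0" --pt "0.0 0 -0.15 0 0 0 0"

```text
t: 4.47
ee_pos: [549.3, 198.3, 447.9]
tcp_rot: [0.512, 0.492, -0.484, -0.511]
force: [0.3, 0.3, -2.6]
finger_gap: 12.9
```

```bash
python3 - <<'E'
from h import *
c=arm.get_calibration("wrist");f=arm.grab_frame("wrist");save("w2",f)
f=arm.grab_frame("scene");save("s2",f,(250,90,450,310),2.5)
s=arm.get_state();M=R.from_quat(s["tcp_rot"]).as_matrix();print(proj(s["ee_pos"]+155*M[:,1],c),s["finger_gap"])
E
python3 plan.py 473 -266 437 -3.657
```

```text
[[289.6752106 293.3695233]] 11.966652382784748
t 4.5667 pos [548.7182 198.2068 443.3045] F [-0.1661 -0.2806 -2.8993] gap 11.966652382784748
shift [-0.4673  0.0052  0.0538] rv [ 0.0512 26.8339  0.1472] min rows 11.3 / 3.7
```

View pics/w2.png

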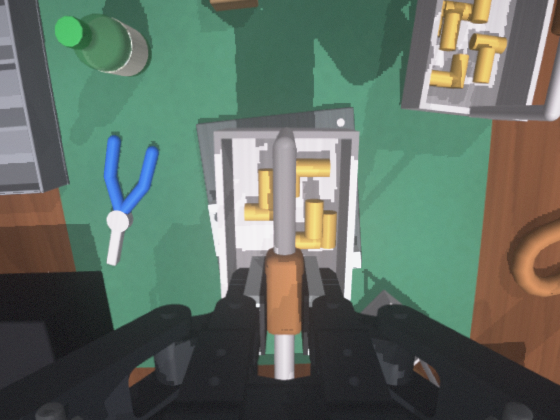

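View pics/s2.png

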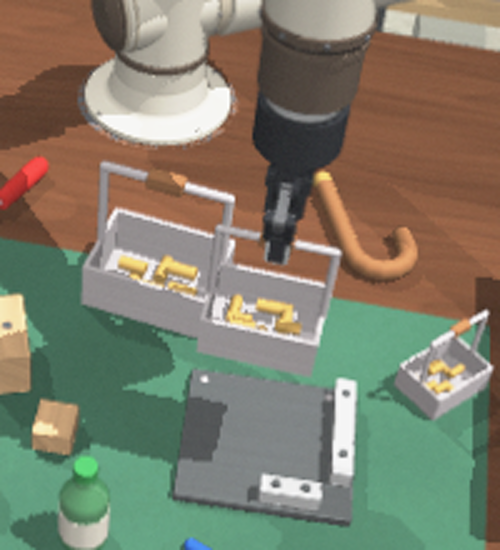

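The basket is lifted clear and held squarely by its wooden grip. I'll carry it to the front of the prongs.

Call:
carry_out --pt "0.0 -0.008 -0.002 0.001 0 0.4 0" --pt "0.0 -0.025 -0.005 0.003 0 1.4 0" --pt "0.0 -0.05 -0.007 0.006 0 3 0" --pt "0.0 -0.083 -0.007 0.01 0 5 0" --pt "0.0 -0.116 -0.007 0.0135 0 7 0" --pt "0.0 -0.15 -0.007 0.017 0 9 0" --pt "0.0 -0.183 -0.007 0.021 0 11 0" --pt "0.0 -0.216 -0.007 0.025 0 13 0" --pt "0.0 -0.25 -0.007 0.029 0 15 0" --pt "0.0 -0.28 -0.007 0.0325 0 17 0"

```text
t: 5.4
ee_pos: [501.3, -82.8, 448.7]
tcp_rot: [-0.578, -0.406, 0.406, 0.58]
force: [0.2, -0.8, -2.2]
finger_gap: 12.2
```

```bash
python3 plan.py 473 -266 450 -3.657
```

```text
t 5.4 pos [501.3484 -82.7954 448.7461] F [ 0.2102 -0.7604 -2.2383] gap 12.22038987524343
shift [-0.1819 -0.0015 -0.0357] rv [-0.0946  9.6302  0.064 ] min rows 4.4 / 1.3
```

Call:
carry_out --pt "0.0 -0.03 -0.0015 -0.006 0 1.6 0" --pt "0.0 -0.06 -0.0015 -0.012 0 3.2 0" --pt "0.0 -0.09 -0.0015 -0.018 0 4.8 0" --pt "0.0 -0.12 -0.0015 -0.0235 0 6.4 0" --pt "0.0 -0.147 -0.0015 -0.029 0 8 0" --pt "0.0 -0.168 -0.0015 -0.033 0 9 0" --pt "0.0 -0.179 -0.0015 -0.035 0 9.6 0" --pt "0.0 -0.182 -0.0015 -0.0357 0 9.6 0" --pt "0.0 -0.182 -0.0015 -0.0357 0 9.6 0"

```text
t: 6.15
ee_pos: [472.2, -266.8, 449.2]
tcp_rot: [-0.61, -0.355, 0.356, 0.612]
force: [-0.2, -0.4, -1.6]
finger_gap: 12.8
```

```bash
python3 - <<'E'
from h import *
c=arm.get_calibration("wrist");f=arm.grab_frame("wrist");save("w3",f)
print(proj(T2(586,-330.5,-.515,[(-70,36,268),(-70,-36,268),(80,36,250),(80,-36,250)]),c))
f=arm.grab_frame("scene");save("s3",f,(60,60,300,270),3)
f=arm.grab_frame("top");save("t3",f,(340,90,520,260),4)
E
python3 plan.py 564.2 -318.2 447 -3.657
```

```text
[[ 156.59731959  342.39162133]
 [ 139.87839982  192.73461411]
 [ -95.13625946  315.42336824]
 [-131.72939808  187.83130742]]
t 6.3 pos [ 472.9511 -265.3433  449.8366] F [-0.4124  0.3388 -2.268 ] gap 12.799196063151184
shift [-0.0012  0.0026 -0.1055] rv [-0.1246  0.091   0.0627] min rows 2.5 / 0.0
```

View pics/w3.png

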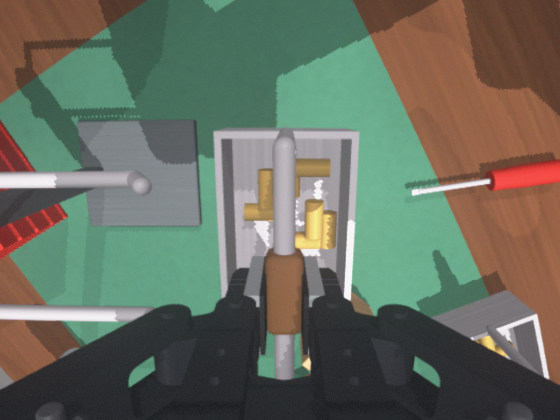

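View pics/s3.png

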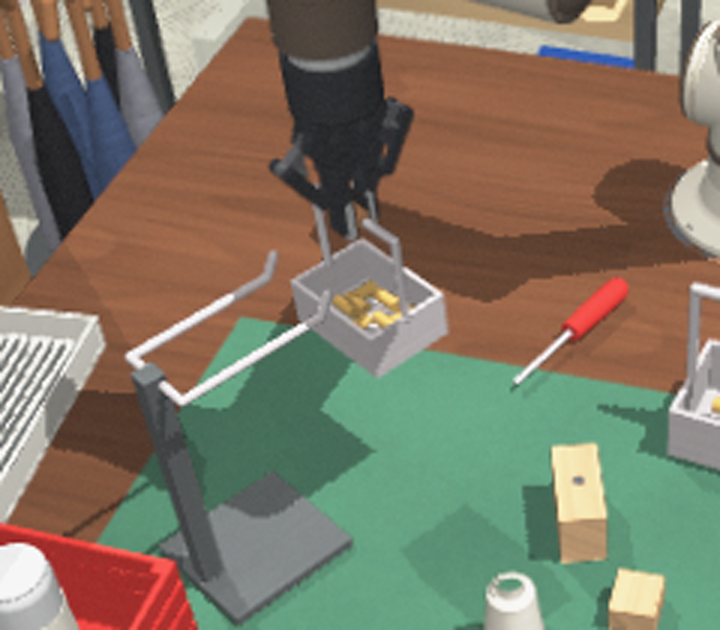

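View pics/t3.png

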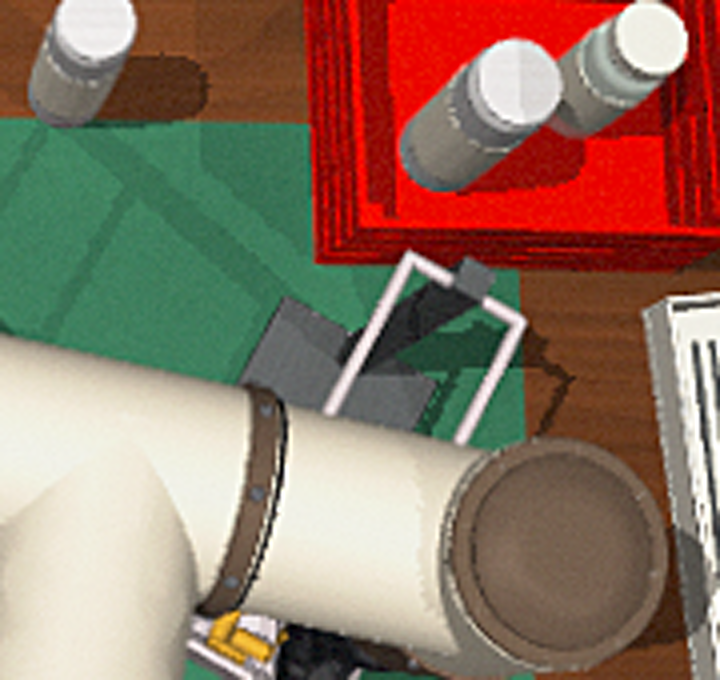

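```bash
python3 - <<'E'
from h import *
c=arm.get_calibration("wrist");f=arm.grab_frame("wrist").copy()
save("w3b",f,(0,150,160,350),3.5)
for y in(36,-36):
    P=proj(T2(586,-330.5,-.515,[(x,y,246) for x in(-60,-40,-20,0,20,40,60)]),c);print(y,P.round(1).tolist())
for y in(36,-36):
    print(y,proj(T2(586,-330.5,-.515,[(-70,y,268)]),c))
E
```

```text
36 [[151.4, 313.7], [114.4, 313.2], [78.1, 312.5], [42.6, 311.7], [8.0, 310.8], [-25.5, 309.8], [-57.8, 308.7]]
-36 [[136.9, 178.9], [96.1, 179.1], [56.1, 179.3], [17.3, 179.6], [-20.4, 180.0], [-56.5, 180.4], [-90.9, 180.9]]
36 [[156.6753428  338.00352851]]
-36 [[140.54083354 187.89544836]]
```

View pics/w3b.png

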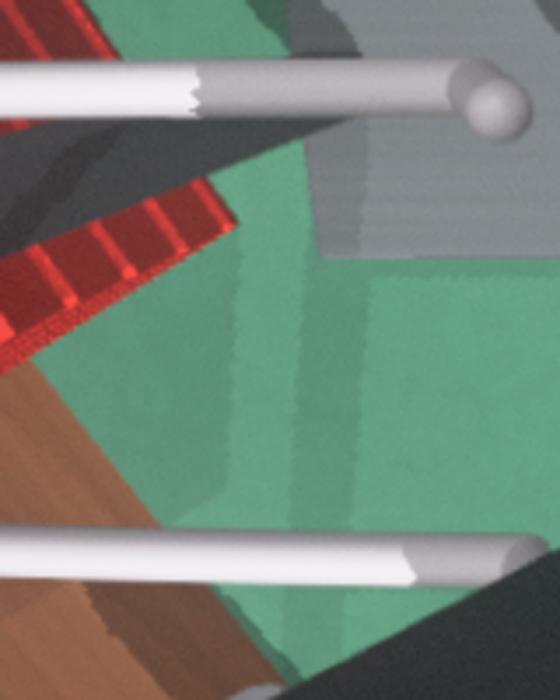

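Call:
carry_out --pt "0.0 -0.001 0 -0.008 0 0 0" --pt "0.0 -0.002 0 -0.022 0 0 0" --pt "0.0 -0.002 0 -0.038 0 0 0" --pt "0.0 -0.002 0 -0.055 0 0 0" --pt "0.0 -0.002 0 -0.072 0 0 0" --pt "0.0 -0.002 0 -0.088 0 0 0" --pt "0.0 -0.002 0 -0.1 0 0 0" --pt "0.0 -0.002 0 -0.105 0 0 0" --pt "0.0 -0.002 0 -0.105 0 0 0" --pt "0.0 -0.002 0 -0.105 0 0 0"

```text
t: 7.18
ee_pos: [563.7, -318.1, 449.3]
tcp_rot: [-0.609, -0.357, 0.357, 0.612]
force: [0.0, -0.6, -2.2]
finger_gap: 12.5
```

```bash
python3 - <<'E'
from h import *
c=arm.get_calibration("wrist");f=arm.grab_frame("wrist");save("w4",f)
f=arm.grab_frame("scene");save("s4",f,(60,60,260,270),3)
E
python3 plan.py 564.2 -318.2 411 -3.657
```

```text
t 7.2833 pos [ 563.1625 -318.0809  449.9842] F [-0.8063  0.1533 -1.4157] gap 12.479960665988012
shift [ 0.0004  0.039  -0.001 ] rv [-0.1169  0.1381  0.0673] min rows 0.9 / 0.0
```

View pics/w4.png

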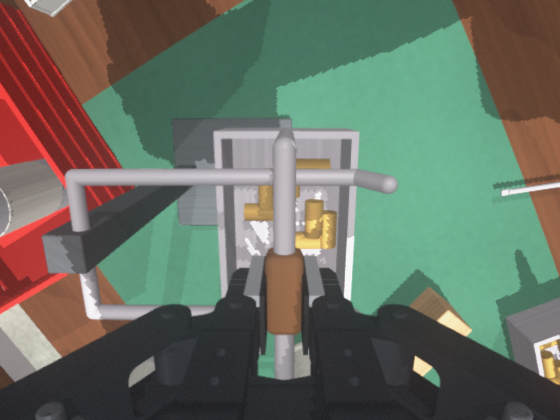

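View pics/s4.png

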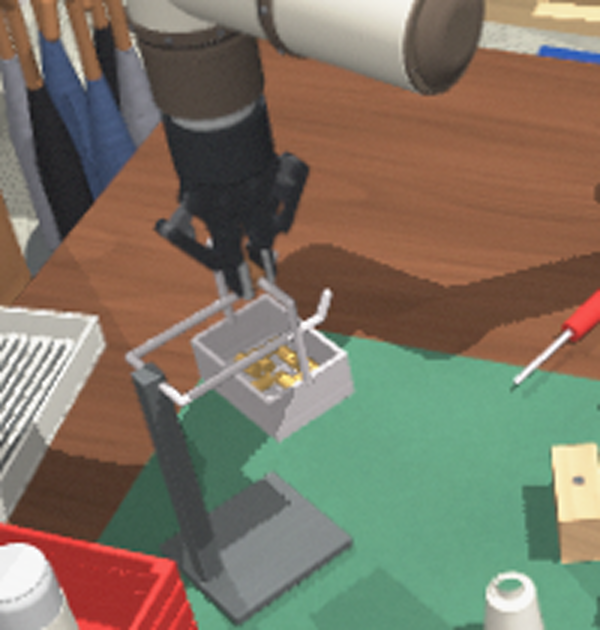

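The bar is above both prongs: the wrist view has the prongs at rows 178 and 313, with the grip between them. I'll lower it.

Call:
carry_out --pt "0.0 0 0.006 0 0 0 0" --pt "0.0 0 0.014 0 0 0 0" --pt "0.0 0 0.022 0 0 0 0" --pt "0.0 0 0.029 0 0 0 0" --pt "0.0 0 0.034 0 0 0 0" --pt "0.0 0 0.036 0 0 0 0" --pt "0.0 0 0.036 0 0 0 0"

```text
t: 7.87
ee_pos: [563.1, -318.0, 413.0]
tcp_rot: [-0.609, -0.356, 0.357, 0.612]
force: [-0.5, 0.1, -1.5]
finger_gap: 12.6
```

Call:
carry_out --pt "0.0 0 0.001 0 0 0 0" --pt "0.0 0 0.002 0 0 0 0" --pt "0.0 0 0.002 0 0 0 0"

```text
t: 8.12
ee_pos: [563.2, -318.1, 411.4]
tcp_rot: [-0.609, -0.357, 0.357, 0.612]
force: [0.2, 0.5, -3.2]
finger_gap: 12.5
```

Call:
carry_out --pt "0.0 0 0.001 0 0 0 0" --pt "0.0 0 0.002 0 0 0 0" --pt "0.0 0 0.002 0 0 0 0"

```text
t: 8.37
ee_pos: [563.0, -318.0, 411.0]
tcp_rot: [-0.61, -0.357, 0.357, 0.611]
force: [-1.0, 2.0, 4.7]
finger_gap: 12.6
```

Call:
carry_out --pt "0.0 0 0.001 0 0 0 0" --pt "0.0 0 0.002 0 0 0 0" --pt "0.0 0 0.002 0 0 0 0"

```text
t: 8.62
ee_pos: [562.8, -317.9, 410.9]
tcp_rot: [0.61, 0.357, -0.357, -0.61]
force: [-3.4, 2.7, 7.0]
finger_gap: 12.7
```

Call:
carry_out --pt "0.016 0 0 0 0 0 0" --pt "0.022 0 0 0 0 0 0" --pt "0.03 0 0 0 0 0 0" --pt "0.04 0 0 0 0 0 0" --pt "0.04 0 0 0 0 0 0" --pt "0.04 0 -0.012 0 0 0 0" --pt "0.04 0 -0.03 0 0 0 0" --pt "0.04 0 -0.06 0 0 0 0" --pt "0.04 0 -0.085 0 0 0 0" --pt "0.04 0 -0.09 0 0 0 0"

```text
t: 9.45
ee_pos: [562.9, -318.2, 506.4]
tcp_rot: [0.613, 0.359, -0.355, -0.607]
force: [-0.1, -0.9, 1.8]
finger_gap: 39.9
```

```bash
python3 - <<'E'
from h import *
c=arm.get_calibration("wrist");f=arm.grab_frame("wrist");save("w5",f)
f=arm.grab_frame("scene");save("s5",f,(60,60,260,270),3)
E
python3 plan.py 509.8 -69.5 460 -4.35
```

```text
t 9.55 pos [ 562.7437 -317.8865  502.5621] F [-0.2526 -0.2953 -0.5723] gap 39.646310394873844
shift [0.1905 0.0421 0.1681] rv [ 0.2056 39.8894  0.1549] min rows 6.2 / 5.6
```

View pics/w5.png

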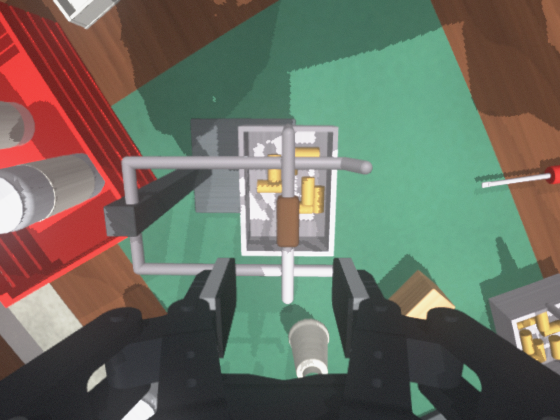

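View pics/s5.png

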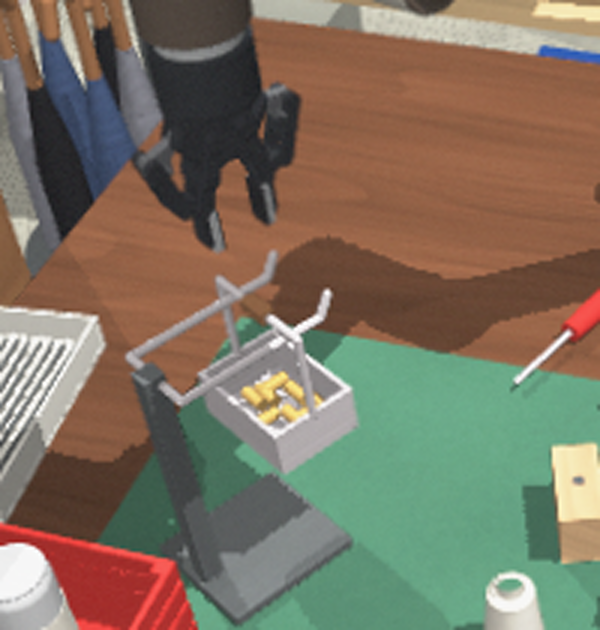

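The basket hangs on both prongs with the grip between them (wrist view (288,222)). On to the blank.

Call:
carry_out --pt "0.06 0.01 0 0.009 0 2 0" --pt "0.07 0.035 0 0.031 0 7 0" --pt "0.08 0.063 0 0.055 0 13 0" --pt "0.085 0.09 0.01 0.08 0 19 0" --pt "0.085 0.117 0.03 0.104 0 25 0" --pt "0.085 0.143 0.06 0.127 0 30 0" --pt "0.085 0.167 0.09 0.147 0 35 0" --pt "0.085 0.183 0.11 0.162 0 38.5 0" --pt "0.085 0.1905 0.122 0.168 0 39.9 0" --pt "0.085 0.1905 0.122 0.168 0 39.9 0"

```text
t: 10.38
ee_pos: [508.3, -67.9, 375.4]
tcp_rot: [-0.695, -0.126, 0.13, 0.695]
force: [-0.9, -0.5, -0.5]
finger_gap: 85.1
```

```bash
python3 - <<'E'
from h import *
c=arm.get_calibration("wrist");f=arm.grab_frame("wrist");save("w6",f)
print(proj(T2(509.8,-69.5,.36,[(0,0,60),(45,21,60),(45,-21,60),(-45,-21,60),(-45,21,60)]),c))
E
python3 plan.py 509.8 -69.5 204 -4.35
```

```text
[[282.34190484 203.62719078]
 [307.67949779 256.97616921]
 [256.64327897 256.78198875]
 [254.96274322 146.0037929 ]
 [310.11092068 146.23433337]]
t 10.4333 pos [509.3865 -68.7916 377.5867] F [-0.4456 -0.8707  1.0147] gap 85.02589127721717
shift [ 0.0005  0.1736 -0.0006] rv [ 0.0581  0.1385 -0.1168] min rows 4.2 / 0.0
```

View pics/w6.png

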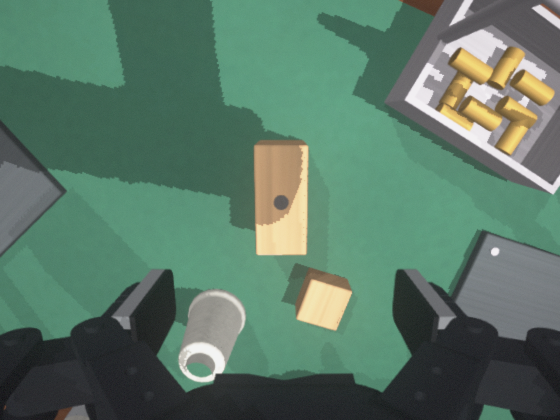

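The blank sits centred between the fingers, pilot mark at (281,202) against (282,204) predicted. I'll descend and grip.

Call:
carry_out --pt "0.085 0 0.02 0 0 0 0" --pt "0.085 0 0.05 0 0 0 0" --pt "0.085 0 0.085 0 0 0 0" --pt "0.085 0 0.12 0 0 0 0" --pt "0.085 0 0.15 0 0 0 0" --pt "0.085 0.0005 0.17 -0.0005 0 0 0" --pt "0.085 0.0005 0.177 -0.0005 0 0 0" --pt "0.085 0.0005 0.177 -0.0005 0 0 0"

```text
t: 11.1
ee_pos: [509.8, -70.2, 199.2]
tcp_rot: [0.696, 0.126, -0.13, -0.695]
force: [-0.3, -0.0, 1.2]
finger_gap: 84.8
```

Call:
carry_out --pt "0.07 0 0.0005 0 0 0 0" --pt "0.055 0 0.0005 0 0 0 0" --pt "0.042 0 0.0005 0 0 0 0" --pt "0.03 0 0.0005 0 0 0 0" --pt "0.03 0 0.0005 0 0 0 0" --pt "0.03 0 0.0005 0 0 0 0" --pt "0.03 0 0.0005 0 0 0 0" --squeeze 70

```text
t: 11.68
ee_pos: [510.6, -70.1, 200.4]
tcp_rot: [0.696, 0.128, -0.129, -0.695]
force: [0.3, -0.0, 6.4]
finger_gap: 41.0
```

```bash
python3 - <<'E'
from h import *
c=arm.get_calibration("wrist");f=arm.grab_frame("wrist");save("w7",f)
f=arm.grab_frame("scene");save("s7",f,(180,130,340,310),3)
E
python3 plan.py 510 -69.5 300 -4.35
```

```text
t 11.7833 pos [510.5624 -70.0704 200.3673] F [-1.0047 -0.2741  5.9459] gap 41.5566756223457
shift [-0.0005 -0.0996  0.0006] rv [ 0.0905  0.1313 -0.1127] min rows 2.4 / 0.0
```

View pics/w7.png

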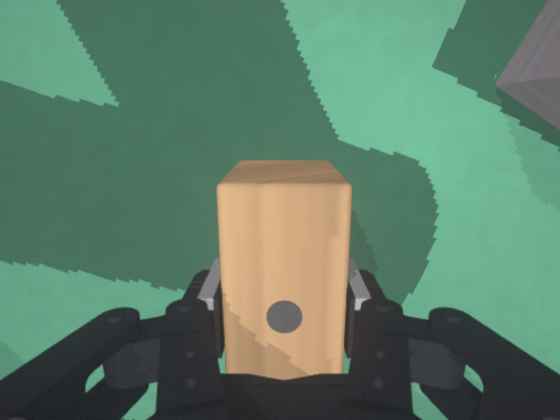

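View pics/s7.png

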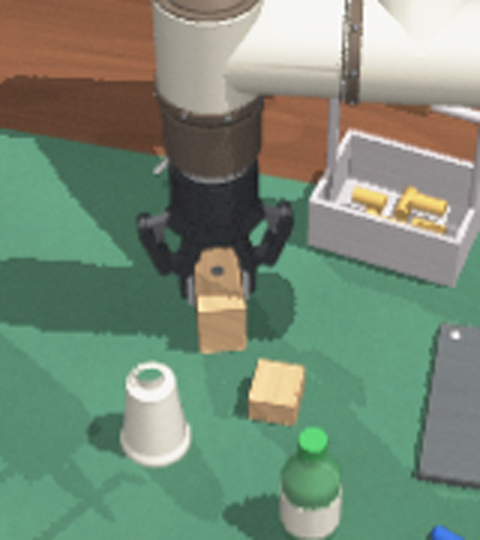

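Call:
carry_out --pt "0.03 0 -0.005 0 0 0 0" --pt "0.03 0 -0.02 0 0 0 0" --pt "0.03 0 -0.045 0 0 0 0" --pt "0.03 0 -0.075 0 0 0 0" --pt "0.03 0 -0.1 0 0 0 0" --pt "0.03 0 -0.115 0 0 0 0" --pt "0.03 0 -0.12 0 0 0 0"

```text
t: 12.37
ee_pos: [510.9, -69.8, 323.5]
tcp_rot: [0.696, 0.13, -0.127, -0.695]
force: [-0.3, -0.5, -0.9]
finger_gap: 40.9
```

```bash
sed -i 's/precision=2/precision=4/' fit.py; python3 fit1.py|grep jig; python3 plan.py 558.3 257.1 320 -4.65
```

```text
jig ('top', 'scene') [557.2567 225.07     0.0591] rms px 0.39764262398189304
jig ('top',) [556.9934 225.5859   0.0567] rms px 0.2353247540900004
jig ('scene',) [557.9456 224.3584   0.0653] rms px 0.45171518013613315
t 12.3667 pos [510.9303 -69.7587 323.4802] F [-0.3423 -0.5178 -0.8887] gap 40.933569926622624
shift [0.1609 0.0032 0.2884] rv [ 0.1338 17.3421  0.2249] min rows 7.9 / 2.4
```

Call:
carry_out --pt "0.03 0.008 0 0.014 0 1 0" --pt "0.03 0.025 0 0.044 0 3 0" --pt "0.03 0.043 0 0.077 0 5 0" --pt "0.03 0.062 0 0.111 0 7 0" --pt "0.03 0.08 0 0.144 0 9 0" --pt "0.03 0.099 0 0.177 0 11 0" --pt "0.03 0.117 0 0.21 0 13 0" --pt "0.03 0.136 0 0.243 0 15 0" --pt "0.03 0.152 0.001 0.271 0 16.5 0" --pt "0.03 0.159 0.003 0.285 0 17.2 0"

```text
t: 13.2
ee_pos: [557.7, 256.8, 318.8]
tcp_rot: [0.707, 0.025, -0.022, -0.706]
force: [0.3, -1.3, -1.7]
finger_gap: 41.0
```

Call:
carry_out --pt "0.03 0.001 0 0.002 0 0.1 0" --pt "0.03 0.001 0 0.002 0 0.1 0"

```text
t: 13.37
ee_pos: [558.0, 260.0, 316.8]
tcp_rot: [0.708, 0.024, -0.023, -0.706]
force: [0.2, 0.1, -2.0]
finger_gap: 41.3
```

```bash
python3 - <<'E'
from h import *
c=arm.get_calibration("wrist");f=arm.grab_frame("wrist");save("w8",f)
print(proj(T2(557.3,225.07,.0591,[(60,55,34),(60,-5,34),(80,55,34),(80,-5,34),(45,65,34),(-80,65,34),(85,90,12),(85,-90,12),(-85,-90,12)]),c))
f=arm.grab_frame("scene");save("s8",f,(270,170,450,320),4)
E
python3 plan.py 558.3 257.1 320 -4.65
```

```text
[[313.17273407 284.62803171]
 [232.8019199  283.8860904 ]
 [312.37573541 308.52955533]
 [233.64039489 307.77827446]
 [327.37724734 266.11332568]
 [334.50129196  87.42505296]
 [352.78037333 300.60929398]
 [135.4922668  298.06572449]
 [113.20830696  82.18117338]]
t 13.4667 pos [558.1219 258.0813 317.7591] F [ 0.1466 -0.3248 -2.0333] gap 41.07373897774335
shift [ 0.0001 -0.0022 -0.001 ] rv [0.1746 0.1249 0.0668] min rows 0.1 / 0.0
```

View pics/w8.png

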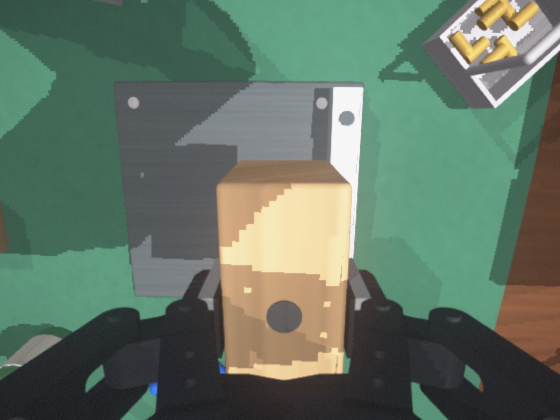

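View pics/s8.png

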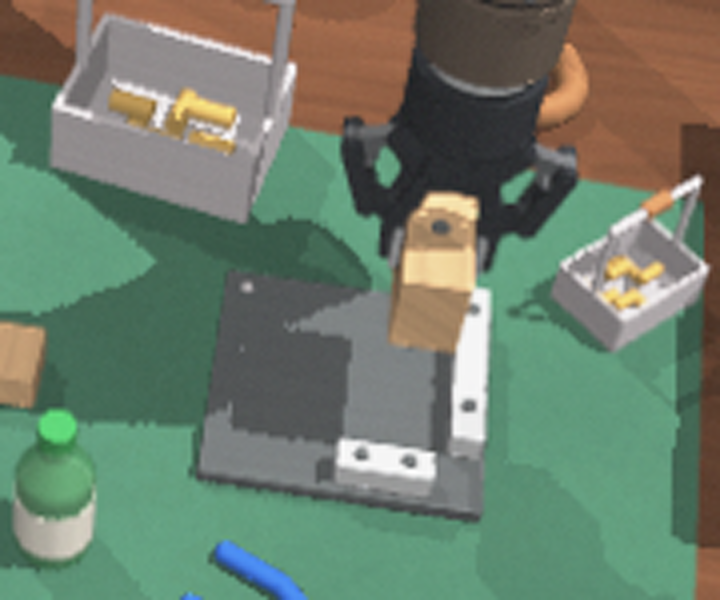

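Call:
carry_out --pt "0.03 0 0.015 -0.001 0.1 0 0" --pt "0.03 0 0.04 -0.001 0.1 0 0" --pt "0.03 0 0.065 -0.001 0.1 0 0" --pt "0.03 0 0.085 -0.001 0.1 0 0" --pt "0.03 0 0.097 -0.001 0.1 0 0" --pt "0.03 0 0.101 -0.001 0.1 0 0" --pt "0.03 0 0.101 -0.001 0.1 0 0"

```text
t: 14.05
ee_pos: [558.2, 255.3, 215.8]
tcp_rot: [0.708, 0.022, -0.023, -0.706]
force: [-0.5, -0.1, -2.2]
finger_gap: 41.1
```

```bash
python3 - <<'E'
from h import *
f=arm.grab_frame("scene");save("s9",f,(330,220,430,310),6)
E
python3 plan.py 558.3 257.1 213 -4.652
```

```text
t 14.1 pos [558.5614 255.8023 217.0322] F [ 1.2021 -0.6124 -2.3843] gap 41.21105972543072
shift [-0.0002  0.004   0.0013] rv [0.094  0.1786 0.0596] min rows 0.1 / 0.0
```

View pics/s9.png

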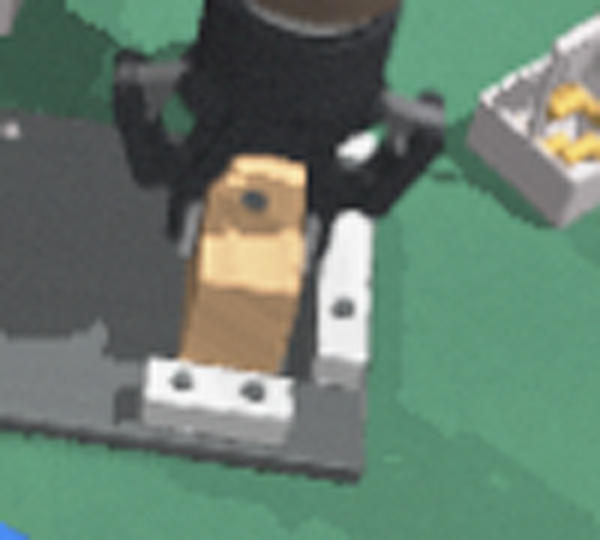

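Call:
carry_out --pt "0.03 0 0.001 0 0 0 0" --pt "0.03 0 0.002 0 0 0 0" --pt "0.03 0 0.003 0 0 0 0" --pt "0.03 0 0.003 0 0 0 0"

```text
t: 14.43
ee_pos: [558.6, 255.8, 214.6]
tcp_rot: [0.707, 0.023, -0.022, -0.706]
force: [-0.5, 0.3, -1.5]
finger_gap: 41.2
```

Call:
carry_out --pt "0.03 0 0.0005 0 0 0 0" --pt "0.03 0 0.001 0 0 0 0" --pt "0.03 0 0.001 0 0 0 0"

```text
t: 14.68
ee_pos: [558.6, 255.9, 213.6]
tcp_rot: [0.707, 0.023, -0.022, -0.706]
force: [0.8, 0.9, -2.2]
finger_gap: 41.5
```

Call:
carry_out --pt "0.03 0 0.0005 0 0 0 0" --pt "0.03 0 0.001 0 0 0 0" --pt "0.03 0 0.001 0 0 0 0"

```text
t: 14.93
ee_pos: [558.6, 255.9, 212.6]
tcp_rot: [0.707, 0.023, -0.022, -0.706]
force: [-0.2, -0.7, -2.4]
finger_gap: 40.8
```

Call:
carry_out --pt "0.03 0 0.0005 0 0 0 0" --pt "0.03 0 0.001 0 0 0 0" --pt "0.03 0 0.001 0 0 0 0"

```text
t: 15.18
ee_pos: [558.7, 256.0, 212.5]
tcp_rot: [0.707, 0.023, -0.022, -0.706]
force: [-1.1, -0.0, 4.2]
finger_gap: 41.3
```

Call:
carry_out --pt "0.03 0 -0.0005 0 0 0 0" --pt "0.03 0.001 -0.0005 0.001 0 0 0" --pt "0.03 0.003 -0.0005 0.003 0 0 0" --pt "0.03 0.005 -0.0005 0.005 0 0 0" --pt "0.03 0.007 -0.0005 0.007 0 0 0" --pt "0.03 0.009 -0.0005 0.009 0 0 0" --pt "0.03 0.009 -0.0005 0.009 0 0 0"

```text
t: 15.77
ee_pos: [567.6, 266.1, 212.7]
tcp_rot: [0.707, 0.024, -0.022, -0.707]
force: [0.6, -0.5, -2.0]
finger_gap: 40.9
```

```bash
python3 - <<'E'
from h import *
f=arm.grab_frame("scene");save("s10",f,(330,220,430,310),7)
f=arm.grab_frame("top");save("t10",f,(150,160,270,260),6)
E
python3 plan.py 569.6 269.7 212.5 -4.652
```

```text
t 15.8667 pos [567.1489 265.7045 212.6801] F [ 0.1005 -0.5451 -1.9706] gap 40.77686337208938
shift [0.0027 0.0002 0.0038] rv [0.0555 0.2017 0.1272] min rows 0.1 / 0.0
```

View pics/s10.png

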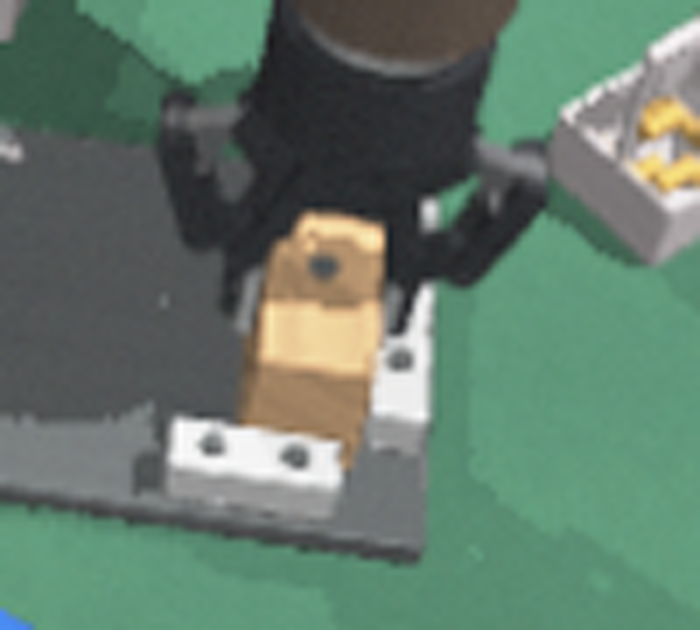

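View pics/t10.png

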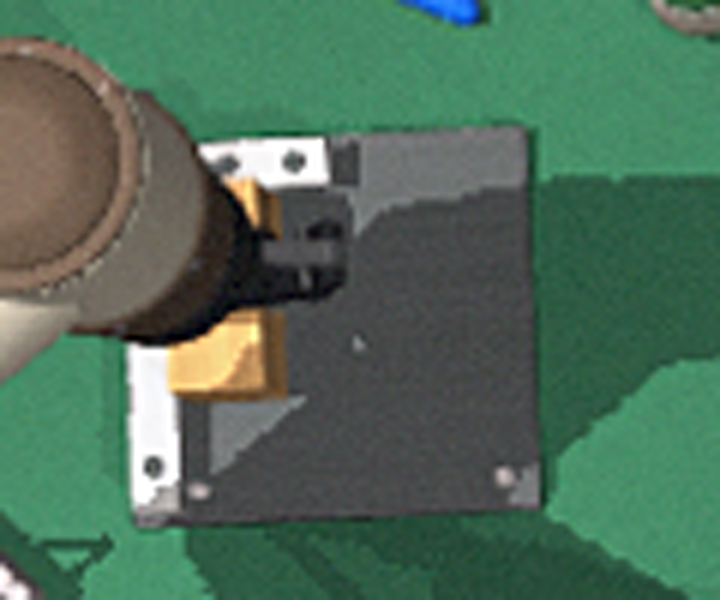

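Call:
carry_out --pt "0.03 0.001 0 0 0 0 0" --pt "0.03 0.002 0 0 0 0 0" --pt "0.03 0.0025 0 0 0 0 0" --pt "0.03 0.0025 0 0 0 0 0"

```text
t: 16.2
ee_pos: [569.5, 265.8, 212.6]
tcp_rot: [0.707, 0.023, -0.022, -0.706]
force: [-1.4, -0.1, -1.8]
finger_gap: 40.9
```

Call:
carry_out --pt "0.03 0.0005 0 0.001 0 0 0" --pt "0.03 0.001 0 0.002 0 0 0" --pt "0.03 0.001 0 0.0025 0 0 0" --pt "0.03 0.001 0 0.0025 0 0 0"

```text
t: 16.53
ee_pos: [569.9, 267.5, 212.5]
tcp_rot: [0.708, 0.022, -0.023, -0.706]
force: [-3.4, -4.6, 1.5]
finger_gap: 41.0
```

Call:
carry_out --pt "0.03 -0.001 -0.0003 0 0 0 0" --pt "0.03 -0.001 -0.0003 0.001 0 0 0" --pt "0.03 -0.001 -0.0003 0.002 0 0 0" --pt "0.03 -0.001 -0.0003 0.002 0 0 0"

```text
t: 16.87
ee_pos: [569.2, 270.0, 213.0]
tcp_rot: [0.708, 0.023, -0.022, -0.706]
force: [0.9, -1.1, -1.2]
finger_gap: 41.5
```

Call:
carry_out --pt "0.03 0 0 0.0005 0 0 0" --pt "0.03 0 0 0.001 0 0 0" --pt "0.03 0 0 0.0015 0 0 0" --pt "0.03 0 0 0.0015 0 0 0"

```text
t: 17.2
ee_pos: [569.3, 270.5, 213.0]
tcp_rot: [0.708, 0.022, -0.022, -0.705]
force: [1.3, -5.2, -0.3]
finger_gap: 40.8
```

Call:
carry_out --pt "0.03 0 0 0.0005 0 0 0" --pt "0.03 0 0 0.0015 0 0 0" --pt "0.03 0 0 0.002 0 0 0" --pt "0.03 0 0 0.002 0 0 0"

```text
t: 17.53
ee_pos: [569.4, 271.2, 213.0]
tcp_rot: [0.709, 0.022, -0.022, -0.704]
force: [2.1, -8.6, 0.3]
finger_gap: 41.2
```

Call:
carry_out --pt "0.03 0 -0.0003 -0.001 0 0 0" --pt "0.03 0.001 -0.0003 -0.001 0 0 0" --pt "0.03 0.002 -0.0003 -0.001 0 0 0" --pt "0.03 0.003 -0.0003 -0.001 0 0 0" --pt "0.03 0.003 -0.0003 -0.001 0 0 0"

```text
t: 17.95
ee_pos: [570.8, 270.5, 212.9]
tcp_rot: [0.71, 0.02, -0.024, -0.704]
force: [-6.4, 0.2, 1.8]
finger_gap: 41.1
```

Call:
carry_out --pt "0.03 0.0015 0 -0.0005 0 0 0" --pt "0.03 0.0025 0 -0.0005 0 0 0" --pt "0.03 0.0025 0 -0.0005 0 0 0"

```text
t: 18.2
ee_pos: [571.7, 270.7, 212.9]
tcp_rot: [0.71, 0.018, -0.026, -0.703]
force: [-9.5, 0.4, 4.7]
finger_gap: 41.3
```

```bash
python3 plan.py 569.6 269.7 212.5 -4.652
```

```text
t 18.2 pos [571.6551 270.6652 212.9053] F [-9.4756  0.3839  4.7254] gap 41.25899183531007
shift [-0.0021  0.0004 -0.0008] rv [ 0.5441  0.0748 -0.6488] min rows 0.1 / 0.1
```

Call:
carry_out --pt "0.03 0.0016 0 0.0005 0 0 0" --pt "0.03 0.0016 0 0.0015 0 0 0" --pt "0.03 0.0016 0 0.0025 0 0 0" --pt "0.03 0.0016 0 0.0025 0 0 0" --pt "0.03 0.0016 0 0.0025 0 0 0"

```text
t: 18.62
ee_pos: [572.2, 272.3, 213.0]
tcp_rot: [0.711, 0.016, -0.027, -0.702]
force: [-4.1, -5.3, 4.4]
finger_gap: 41.3
```

```bash
python3 plan.py 569.6 269.7 212.5 -4.652; python3 - <<'E'
from h import *
f=arm.grab_frame("scene");save("s11",f,(330,220,430,310),7)
f=arm.grab_frame("wrist");save("w11",f)
f=arm.grab_frame("top");save("t11",f,(150,160,270,260),6)
print(arm.get_state()["force"])
E
```

```text
t 18.6167 pos [572.2086 272.2757 213.0434] F [-4.088  -5.2638  4.3978] gap 41.27457232013576
shift [-0.0028  0.0006 -0.0024] rv [ 0.7271  0.0373 -0.8792] min rows 0.1 / 0.2
[-4.12283974 -5.38798774  4.06660384]
```

View pics/s11.png

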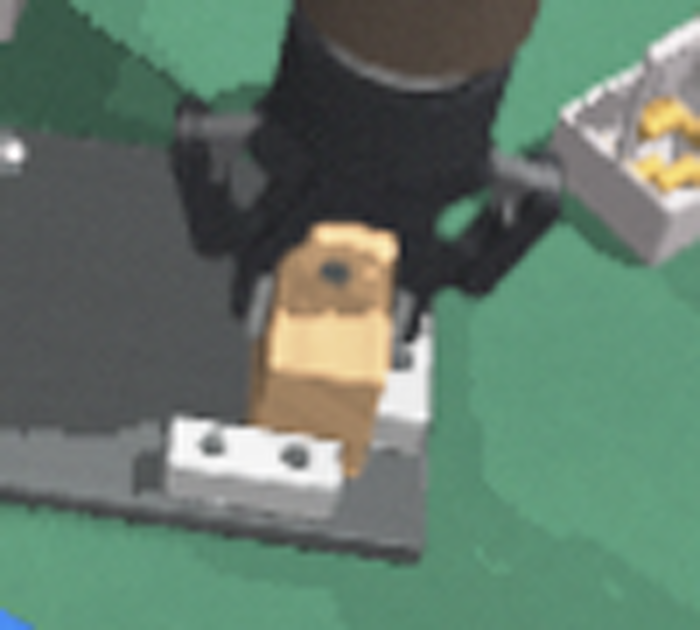

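View pics/w11.png

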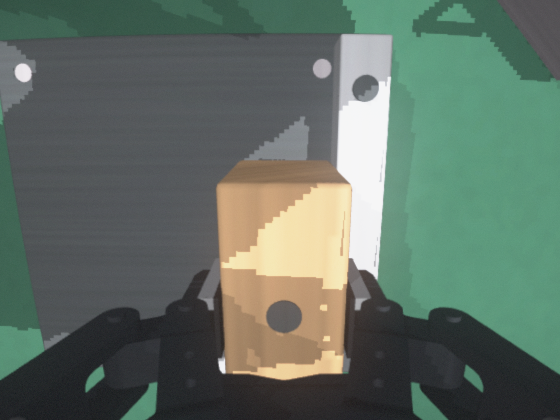

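View pics/t11.png

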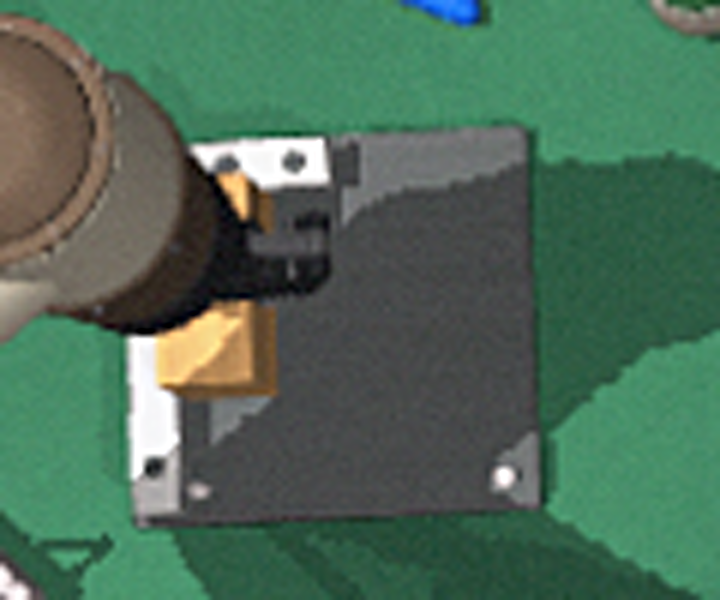

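Call:
carry_out --pt "0.03 0 0 0 0.2 0 -0.2" --pt "0.03 -0.0003 0.0001 0 0.4 0 -0.5" --pt "0.03 -0.0007 0.0002 0 0.6 0 -0.7" --pt "0.03 -0.001 0.0003 0 0.73 0 -0.88" --pt "0.03 -0.001 0.0003 0 0.73 0 -0.88" --pt "0.03 -0.001 0.0003 0 0.73 0 -0.88"

```text
t: 19.27
ee_pos: [570.4, 270.6, 212.5]
tcp_rot: [0.708, 0.02, -0.023, -0.705]
force: [-1.9, -7.6, 2.6]
finger_gap: 41.0
```

```bash
python3 plan.py 569.6 270.4 212.5 -4.652
```

```text
t 19.2667 pos [570.3767 270.6346 212.5409] F [-1.884  -7.5691  2.567 ] gap 40.97603551010756
shift [-0.0008  0.     -0.0002] rv [ 0.2345  0.0044 -0.2663] min rows 0.0 / 0.0
```

Call:
carry_out --pt "0.03 0 0 -0.001 0.2 0 -0.2" --pt "0.03 0.001 0 -0.0015 0.2 0 -0.4" --pt "0.03 0.002 0 -0.0015 0.2 0 -0.6" --pt "0.03 0.003 0 -0.0015 0.2 0 -0.6" --pt "0.03 0.003 0 -0.0015 0.2 0 -0.6"

```text
t: 19.68
ee_pos: [570.2, 270.0, 212.5]
tcp_rot: [0.708, 0.02, -0.022, -0.706]
force: [-16.1, 1.7, 9.2]
finger_gap: 41.1
```

```bash
python3 plan.py 569.6 270.4 212.5 -4.652
```

```text
t 19.6833 pos [570.1984 269.953  212.4724] F [-16.124    1.7126   9.1569] gap 41.05072742445373
shift [-0.0006 -0.      0.0005] rv [ 0.1155 -0.0206 -0.1548] min rows 0.0 / 0.0
```

Call:
carry_out --pt "0.03 0.0015 -0.0003 0 0.2 0 -0.2" --pt "0.03 0.0005 -0.0003 0.0015 0.3 0 -0.2" --pt "0.03 0.0005 -0.0003 0.003 0.4 0 -0.2" --pt "0.03 0.0005 -0.0003 0.004 0.4 0 -0.2" --pt "0.03 0.0005 -0.0003 0.004 0.4 0 -0.2" --pt "0.03 0.002 -0.0003 0.004 0.4 0 -0.3" --pt "0.03 0.0035 -0.0003 0.004 0.4 0 -0.4" --pt "0.03 0.0045 -0.0003 0.004 0.4 0 -0.4" --pt "0.03 0.0045 -0.0003 0.004 0.4 0 -0.4"

```text
t: 20.43
ee_pos: [571.2, 270.9, 212.5]
tcp_rot: [0.709, 0.018, -0.024, -0.705]
force: [-14.9, -12.5, 11.9]
finger_gap: 41.0
```

```bash
python3 plan.py 569.6 270.4 212.5 -4.652; python3 - <<'E'
from h import *
s=arm.get_state();print(s["wrist_torque"])
f=arm.grab_frame("scene");save("s12",f,(330,220,430,310),7)
f=arm.grab_frame("wrist");save("w12",f)
s=arm.get_state();print(s["force"],s["ee_pos"])
E
```

```text
t 20.4333 pos [571.2411 270.8584 212.5329] F [-14.9117 -12.5273  11.9089] gap 41.01850750351178
shift [-0.0017  0.0001 -0.0004] rv [ 0.2733 -0.0778 -0.5483] min rows 0.0 / 0.1
[-3.39834111  3.49165788 -0.01719171]
[-13.91638698 -12.07158703  11.41994549] [571.20584226 270.84510758 212.554028  ]
```

View pics/s12.png

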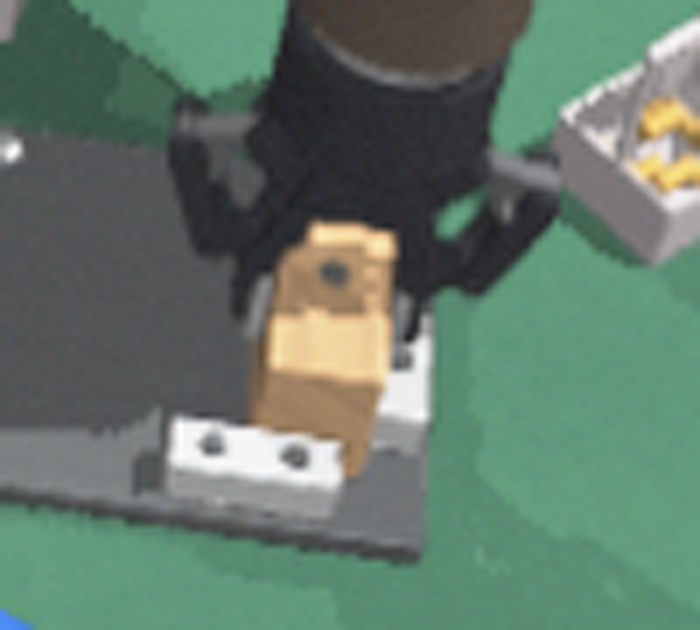

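View pics/w12.png

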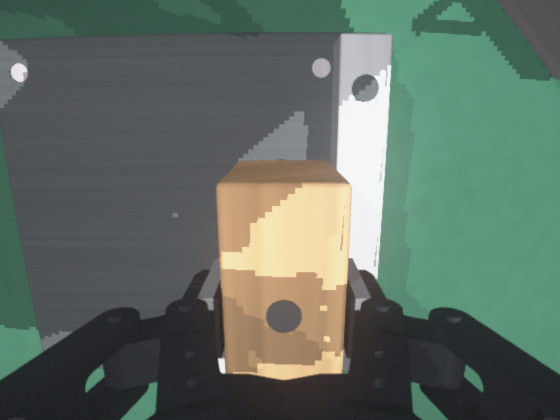

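Call:
carry_out --pt "0.03 0.0035 -0.0005 0.0032 0.55 0 -0.75" --pt "0.03 0.0037 -0.001 0.0036 0.55 0 -0.75" --pt "0.03 0.004 -0.0015 0.004 0.55 0 -0.75" --pt "0.03 0.004 -0.0015 0.004 0.55 0 -0.75" --pt "0.03 0.004 -0.0015 0.004 0.55 0 -0.75"

```text
t: 20.95
ee_pos: [571.5, 271.1, 212.6]
tcp_rot: [0.709, 0.017, -0.025, -0.705]
force: [-11.9, -13.7, 7.5]
finger_gap: 40.9
```

```bash
python3 plan.py 569.6 270.4 212.5 -4.652
```

```text
t 20.95 pos [571.5231 271.1494 212.5827] F [-11.9096 -13.6961   7.5246] gap 40.94335257986382
shift [-0.002   0.0001 -0.0006] rv [ 0.3501 -0.1184 -0.6542] min rows 0.0 / 0.1
```

Call:
carry_out --pt "0.03 0.0037 -0.002 0.0037 0.63 0 -0.85" --pt "0.03 0.0037 -0.0025 0.0042 0.63 0 -0.85" --pt "0.03 0.0037 -0.0025 0.0047 0.63 0 -0.85" --pt "0.03 0.0045 -0.0025 0.0047 0.63 0 -0.85" --pt "0.03 0.0053 -0.0025 0.0047 0.63 0 -0.95" --pt "0.03 0.0053 -0.0025 0.0047 0.63 0 -0.95" --pt "0.03 0.0053 -0.0025 0.0047 0.63 0 -0.95"

```text
t: 21.53
ee_pos: [572.1, 271.6, 212.7]
tcp_rot: [0.71, 0.015, -0.025, -0.704]
force: [-14.5, -15.1, 6.6]
finger_gap: 41.3
```

```bash
python3 plan.py 569.6 270.4 212.5 -4.652; python3 - <<'E'
from h import *
for n in("scene","top","wrist"):
    f=arm.grab_frame(n);save("f_"+n,f)
    if n=="scene": save("f_sc",f,(330,220,430,310),7);save("f_sh",f,(60,90,260,270),3)
s=arm.get_state();print(s["t"],s["force"],s["ee_pos"],s["wrist_torque"])
E
```

```text
t 21.5333 pos [572.0522 271.5893 212.6963] F [-14.5356 -15.0944   6.6179] gap 41.30603335185069
shift [-0.0025  0.0002 -0.001 ] rv [ 0.4817 -0.1668 -0.8188] min rows 0.1 / 0.1
21.6833 [-15.05887119 -15.0305662    6.77013354] [572.0385884  271.60243423 212.70950995] [-3.95881665  3.66248852  0.29011338]
```

View pics/f_sc.png

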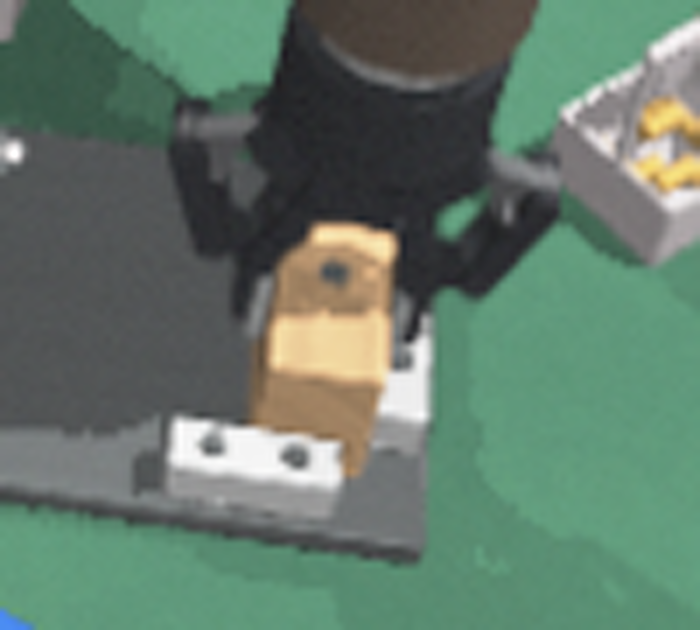

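View pics/f_scene.png

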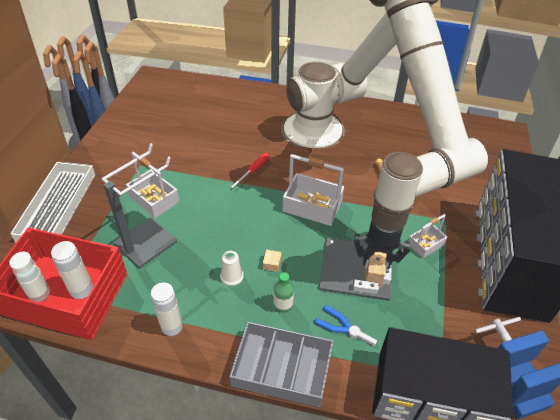

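View pics/f_sh.png

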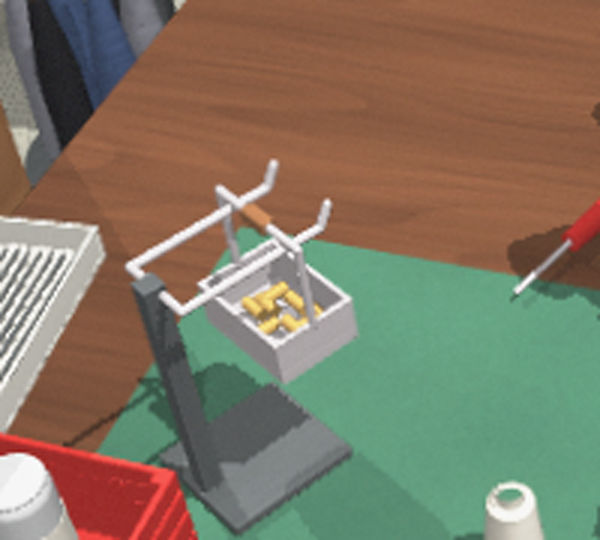

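```bash
python3 - <<'E'
from h import *
c=arm.get_calibration("scene");f=arm.grab_frame("scene")
box=(330,220,430,310);k=8
g=cv2.resize(f[box[1]:box[3],box[0]:box[2],::-1],None,fx=k,fy=k,interpolation=cv2.INTER_CUBIC)
def line(P,col):
    q=proj(T2(557.9,224.4,.062,P),c);q=((q-[box[0],box[1]]+.5)*k-.5).astype(int);cv2.polylines(g,[q.reshape(-1,1,2)],False,col,1,cv2.LINE_AA)
def rect(x0,x1,y0,y1,z,col): line([(x0,y0,z),(x1,y0,z),(x1,y1,z),(x0,y1,z),(x0,y0,z)],col)
rect(-30,60,23,65,72,(0,0,255));line([(60,23,72),(60,23,12),(60,65,12),(60,65,72)],(0,0,255))
rect(60,80,-5,55,34,(255,0,0));rect(-80,45,65,85,34,(255,0,0))
cv2.imwrite("pics/ov.png",g[:,:800])
E
```

```text
(no output)
```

View pics/ov.png

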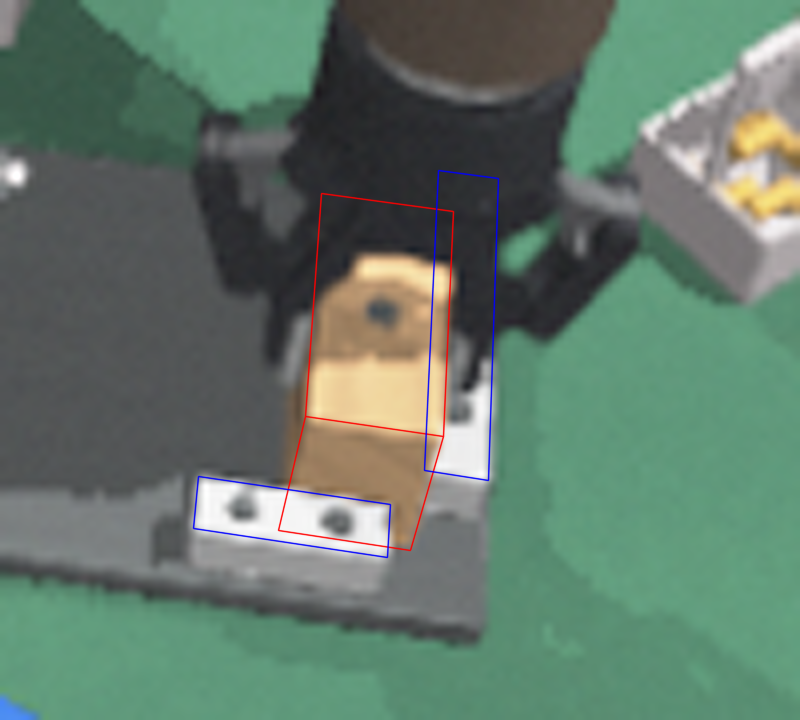

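Call:
carry_out --pt "0.03 0.0048 -0.0028 0.0038 0.76 0 -1.1" --pt "0.03 0.0048 -0.0033 0.003 0.76 0 -1.1" --pt "0.03 0.0048 -0.0033 0.0025 0.76 0 -1.1" --pt "0.03 0.0055 -0.0033 0.0025 0.76 0 -1.2" --pt "0.03 0.0065 -0.0033 0.0025 0.76 0 -1.3" --pt "0.03 0.0065 -0.0033 0.0025 0.76 0 -1.3" --pt "0.03 0.0065 -0.0033 0.0025 0.76 0 -1.3" --pt "0.03 0.0065 -0.0033 0.0025 0.76 0 -1.3"

```text
t: 22.4
ee_pos: [572.2, 271.3, 212.9]
tcp_rot: [0.71, 0.015, -0.025, -0.704]
force: [-21.8, -8.1, 7.3]
finger_gap: 41.2
```

```bash
python3 plan.py 569.6 270.4 212.5 -4.652
```

```text
t 22.4 pos [572.2303 271.3175 212.8672] F [-21.8297  -8.0993   7.2973] gap 41.245015903098896
shift [-0.0027  0.0004 -0.0008] rv [ 0.4158 -0.1878 -0.816 ] min rows 0.1 / 0.1
```

Call:
carry_out --pt "0.03 0.0063 -0.0031 0.003 0.7 0 -1.3" --pt "0.03 0.0063 -0.0031 0.0035 0.7 0 -1.3" --pt "0.03 0.0063 -0.0031 0.004 0.7 0 -1.3" --pt "0.03 0.0063 -0.0031 0.0048 0.8 0 -1.3" --pt "0.03 0.0063 -0.0031 0.0048 0.8 0 -1.3" --pt "0.03 0.0063 -0.0031 0.0048 0.8 0 -1.3" --pt "0.03 0.0063 -0.0031 0.0048 0.8 0 -1.3" --pt "0.03 0.0063 -0.0031 0.0048 0.8 0 -1.3"

```text
t: 23.07
ee_pos: [572.4, 271.6, 212.8]
tcp_rot: [0.71, 0.015, -0.025, -0.704]
force: [-18.7, -13.7, 8.2]
finger_gap: 40.8
```

```bash
python3 plan.py 569.6 270.4 212.5 -4.652;python3 - <<'E'
from h import *
f=arm.grab_frame("wrist");save("wf",f)
f=arm.grab_frame("scene");save("sf",f)
s=arm.get_state();print(s["t"],s["force"],s["ee_pos"],s["joint_vel"])
E
```

```text
t 23.0667 pos [572.3762 271.6473 212.8434] F [-18.6882 -13.6622   8.2065] gap 40.766710768174335
shift [-0.0028  0.0004 -0.0011] rv [ 0.4961 -0.2107 -0.8931] min rows 0.1 / 0.1
23.1667 [-18.97421987 -13.30167905   8.37602094] [572.37533016 271.62612085 212.86989104] [-0.00044124 -0.00121898  0.00086453 -0.0008426  -0.00109871  0.00154766]
```

View pics/sf.png

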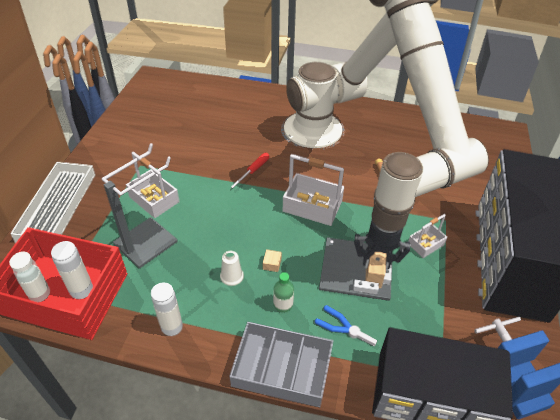

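View pics/wf.png

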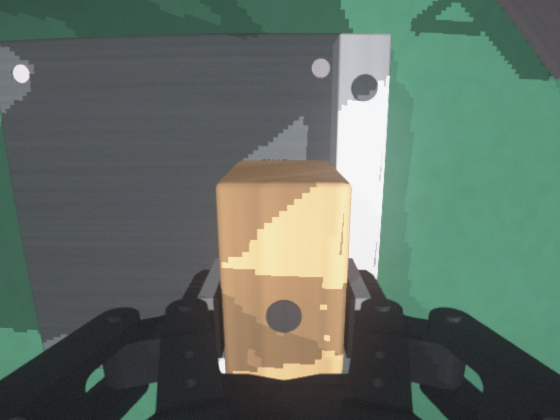

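The scene view shows the basket hanging at (152,185), the bystanders still at cone (231,267), bottle (284,291) and offcut (272,260), and the blank in the corner at (376,268). The push is steady at about 19 N and 13 N, so I'm handing in.

```bash
python3 -c "
from cell import arm
print(arm.close_job());print(arm.get_state()['t'],arm.get_state()['force'])"
```

```text
the job is handed in; nothing more can be done
None
the job is handed in; nothing more can be done
```

I handed the job in at about 23 s of the 72 s allowed; no verdict was reported.

- **Basket:** I lifted the middle-sized basket out of the jig, slid it in over the prong tips, set its handle across both prongs and let go. The final scene picture shows it still hanging, with the wooden grip between the prongs.
- **Blank:** I carried the blank to the jig, set it on the plate and pressed it into the corner. The fingers still hold it at an opening of about 41 mm.
- **Last readings:** The wrist force was steady at about 19 N towards the end stop and 13 N towards the long stop. It also read about 8 N upward, so a little weight rests on the plate. The arm was essentially still. An overlay of the blank's intended place on the scene picture, made just before the last pressing moves, matched to within about 2 mm.
- **Bystanders:** The thread cone, glue bottle and offcut look unmoved in the final picture.

**Not proven:**
- **Stop forces:** The force on each stop could not be measured separately from friction. I relied on the order of pushing, pressing one stop lightly before loading the other.
- **Tilt:** The tool leaned about 1° (0.018 rad) under the push. The blank's own tilt was not measured, but a lean that small is within the 0.05 rad allowed.

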